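# Set up the food processor for grating from a stack of washed parts

### The job

The washed attachments of the food processor stand stacked on one another. Take the stack apart: put the white whipping disc flat in the small white pot and the chopping blade with the orange hub flat in the large teal pot, turn the grating disc to match the flats of the processor's drive spindle and push it fully home, and close the bowl with its clear lid, seated flat on the rim. Do not let any of the parts tip over, and leave the apple and the jam jar where they are.

Things in the scene. Friction and masses are not known exactly. Their poses are not given: they have to be found in the camera images.
- whip_grip (a point): White ribbed whipping disc, 76 mm across, 4 mm thick (ribs 7 mm), round upright hub 34 mm in diameter, 48 mm tall; top of the stack. Point on the hub's axis at grip height, 28 mm above the underside; z up. Every hub has a 7 mm tall, 9 to 12 mm wide tip on top, which enters the bore of the hub stacked on it. 70 g.
- blade_grip (a point): Chopping blade: orange round hub 34 mm in diameter, 48 mm tall plus 7 mm tip, two swept flat steel wings at its foot (reaching 58 mm from the axis, up to 7 mm above the underside); second in the stack. Point on the hub's axis at grip height, 28 mm above the underside; z up. 110 g.
- grater_grip (a point): Grating disc, bottom of the stack: toothed steel plate 116 mm across, 4 mm thick (teeth 6 mm), dark grey round hub 34 mm in diameter, 48 mm tall plus 7 mm tip. Point on its axis at grip height, 28 mm above the underside; z up. Bore 43 mm deep from below, 22 mm round with two flats 14 mm apart; its long way is along x, shown by a white line on the hub's top (half a turn is the same). 150 g.
- spindle_seat (a point): Steel drive spindle in the middle of the processor's bowl. Point on its axis at the shoulder where the disc's underside rests (92 mm above the worktop); z up. Above it a bar 19 x 11 mm, 22 mm tall, long way along x (white line on top; half a turn is the same), then a 10 mm pointed nose. Bore and bar must match within 10 degrees; 1.5 mm play. Turns stiffly (0.06 N m), stands at any angle.
- lid_grip (a point): Feed tube of the clear domed lid: upright round tube, 45 mm in diameter, 40 to 85 mm above the lid's underside, off centre. Point on the tube's axis at grip height, 64 mm above the lid's underside; z up. The lid's centre lies 30 mm along this point's +x. 130 g.
- lid_centre (a point): Centre of the lid at the underside of its dark flange (154 mm across). A ring 129 mm in outer diameter, 5 mm tall below it, drops into the bowl. Bowl: clear, round the spindle, 150 mm outside, inner radius 71 mm at the rim; rim 33 mm above the spindle's shoulder, handle on the far side to 109 mm from the axis; on a fixed 150 mm square motor base. The dome clears the disc's hub. x: away from tube.
- small_pot_floor (a point): Small round white storage pot, fixed, inner radius about 49 mm at the floor and 54 mm at the rim, rim 7 mm above this point, which is the centre of its inner floor (3 mm above the worktop); for the whipping disc.
- large_pot_floor (a point): Large round teal storage pot, fixed, inner radius about 68 mm at the floor and 73 mm at the rim, rim 17 mm above this point, which is the centre of its inner floor (3 mm above the worktop); for the chopping blade.
- apple: Red apple, 76 mm across, 72 mm tall, a bystander; origin at the centre of its underside. Behind and above it, left of the middle, a wall cupboard overhangs the worktop from x = 0.68 m on, 0.49 m above it; its handles stand out to x = 0.64 m, 0.59 m above.
- jam: Jam jar with a yellow lid, 62 x 67 x 86 mm, a bystander; origin at the centre of its underside.
Mind the look-alikes: they are no part of the job. Leave any pink look-alike of the part that bears blade_grip alone.

How it is judged:
At the end, for the whole second after the job is handed in: Whipping disc flat in the small pot, blade flat in the large pot (15 mm of centre); grating disc keyed on the spindle, down to within 4 mm of its shoulder; lid flat on the rim, ring inside the bowl (centre within 10 mm, height 4 mm); all at rest (horizontal distance between whip_grip and small_pot_floor below 0.015 m and z of whip_grip in the frame of small_pot_floor below 0.032 m and angle between each of whip_grip, blade_grip's own z axis and vertical below 0.08 rad and horizontal distance between blade_grip and large_pot_floor below 0.015 m and z of blade_grip in the frame of large_pot_floor below 0.032 m and horizontal distance between grater_grip and spindle_seat below 0.005 m and z of grater_grip in the frame of spindle_seat below 0.032 m and angle between the x axis of grater_grip and the x axis of spindle_seat, either way round below 0.3 rad and angle between grater_grip's own z axis and vertical below 0.12 rad and horizontal distance between lid_centre and spindle_seat below 0.01 m and z of lid_centre in the frame of spindle_seat below 0.037 m and angle between lid_centre's own z axis and vertical below 0.05 rad and linear speed of each of whip, blade, grater, lid below 0.02 m/s); the robot touches nothing.
It fails at once if a part of the stack or the lid tips over (angle between any of whip_grip, blade_grip, grater_grip, lid_centre's own z axis and vertical above 0.7 rad).
It fails at once if the apple or the jam jar is moved from its place (30 mm) (distance of any of apple, jam from where it was at the start of the episode above 0.03 m).
It also fails if it takes over 118 s, if anything falls off the work surface, if the arm or the gripper's body presses on something with over 40 N, if the wrist force passes 120 N, or if a joint passes its speed limit or range.

### The arm

A 7-joint arm with a two-finger parallel gripper is mounted at the origin on a cart in front of the work surface, level with it; the furniture and walls round the work are solid. World frame = base frame: x ahead of the robot, y to its left, z up, the work surface at z = 0. Lengths are in m, angles in rad, forces in N, time in s.
With the tool pointing down it reaches from about 0.425 to 0.925 m from the base axis. Payload 6.8 kg.
Tool frame: the origin (TCP) lies at the very end of the fingers, on their centre line; the grasp point (between the pads) lies 19 mm behind it (tcp_to_grasp is the distance from the TCP to the grasp point, in m); z points along the fingers, y is the direction in which the jaws open and shut (so a half turn about z gives the same grasp; the last joint's range is limited). The gripper opens to 85 mm and grips with 20 to 120 N. Pads are 22 mm wide; open, the fingers measure 114 mm over their backs; the gripper's body (76 mm by 85 mm) begins 54 mm behind the grasp point. The pads swing forward as they close: fully open they stand 13 mm farther back than shut.
Start: joints at [-1.311, 0.477, 0.022, 1.555, -0.011, 1.109, -0.083], TCP at [0.243, 0.63, 0.197] pointing down, gripper open.
Joint ranges: [-2.96, 2.96], [-0.34, 2.1], [-1.41, 1.46], [0.24, 2.44], [-1.37, 4.51], [0.17, 1.92], [-2.96, 2.96]. Speed limits (rad/s): [2.39, 2.39, 3.14, 3.14, 3.14, 3.14, 3.14].

### API

Orientations are given as a unit quaternion [w, x, y, z].
In Python, from station import * gives the robot as it stands.
- The arm moves only by the tool apply_moves, never from a script. Its argument "increments" is one flat list of numbers, 5 for each row, row after row: the finger opening in mm, from 0 to 85.4, then the shift along the tool's x, y, z in mm, then the turn about the tool's z in degrees. In form: [claw, tx, ty, tz, roll, claw, tx, ty, tz, roll, ...]. A call has 1 to 12 rows; each row shifts and turns the pose as measured when the row begins, along the tool's axes as they then stand; what a row does not reach is not made up. A row lasts 1/8 s, in which the tool goes at most 62.5 mm and 10.7 degrees, less where a joint would pass 70% of its speed; a pose out of reach is approached as far as the arm can. A call with a gripper value outside its range is refused whole. The fingers move at their own pace and stop on an object; "squeeze" is the grip in N (left out, the last holds). Time passes only in rows, so rows that do not move let the fingers close. It gives the time, the measured TCP pose, the force and the opening at its end, in the units of the state.
- get_obs(): the state, without advancing time (a new reading comes with each control period).
- read_camera(name): name is "side" or "top"; returns (picture, depth): 480x640x3 uint8, blue, green, red; 480x640 float32, m along the optical axis (not along the pixel's ray), 0 where there is no reading.
- get_calibration(name): a dict with "mtx" (3x3 intrinsics, pixels), "D" ([k1, k2, p1, p2, k3] as OpenCV has them; the pictures are not rectified), "camera_from_world" (4x4, takes a point from world to camera coordinates). Camera axes: x right, y down, z forward; pixel columns grow to the right and rows downward; lengths in m; the calibration is good to about 2 mm. A picture is of the moment at which its call begins. get_calibration takes no time and is no camera call.
- hand_in(): hands the job in, once; it reports no verdict.
Trained networks look in the newest picture that a camera, given by its name, has taken for a name from the list of things; names that differ only in an ending like _2 or _b are one class to them, and where a whole thing is asked for, a point or a joint stands for the part that bears it (a point fixed in the world has none). Each returns a list of dicts, best first, with "p" (0 to 1); they miss things now and then, are a little off and sometimes report something else, mostly with a low value. They report only what shows in the picture. A call takes as long as a camera call. They do not tell look-alikes from the thing itself.
- outline_of(camera, thing): "pixels" (480x640 bool, what is visible of it) and "extent" ([centre column, centre row, width, height] in pixels, round what is visible of it).
The state is a dict: "t": time; "q": joint angles; "joint_vel": joint speeds; "joint_torque": joint torques, N m; "eef_pos": TCP position; "tool_rot": TCP orientation; "contact_force": force on the tool from outside, world axes, zero at the start; "torque": the same for the moment, N m; "gripper_width": opening from 0.0 (shut) to 1.0 (fully open).
Only numpy, scipy, OpenCV 4.12 (cv2) and the standard library are available. Lean on these libraries where they do the work, as an engineer would, in place of code of your own. Each camera call takes 0.05 s, during which the arm holds its last target.

## Working session

There is one attempt and no reset: what is moved stays moved. The work goes in short steps, Python scripts to look and compute and a tool call to move; the robot and the scene stay as the last step left them, time stands still between calls to the robot, and variables do not carry over. Pictures are saved under pics/ and viewed, and the job is handed in when it is done.

Besides the shell and the picture viewer there is one more tool, called after ">>>" as a command line: name --argument value ..., lists and objects as JSON in quotes. apply_moves: Moves the arm, as the interface text tells. Its arguments: {"type":"object","properties":{"increments":{"type":"array"},"squeeze":{"type":"number"}},"required":["increments"]}

```bash
mkdir -p pics; ls
python3 - <<'E'
from station import *
import cv2
o=get_obs(); print({k:o[k] for k in ['t','eef_pos','tool_rot','gripper_width']})
for n in ['side','top']:
    im,d=read_camera(n); cv2.imwrite(f'pics/{n}0.png',im)
    c=get_calibration(n); print(n,c)
E
```

```text
pics
{'t': 0.0, 'eef_pos': array([0.24249423, 0.62923832, 0.19631348]), 'tool_rot': array([-9.60504344e-05,  1.82844615e-01,  9.83141404e-01, -9.04264649e-04]), 'gripper_width': 0.9996893772406455}
side {'mtx': array([[464.18091429,   0.        , 317.84490672],
       [  0.        , 464.18091429, 239.37192663],
       [  0.        ,   0.        ,   1.        ]]), 'D': array([0.01619561, 0.        , 0.        , 0.        , 0.        ]), 'camera_from_world': array([[ 9.27033875e-01, -3.74977209e-01,  5.35367824e-04,
        -5.60447101e-01],
       [-2.07005832e-01, -5.12957638e-01, -8.33080456e-01,
         1.41492058e-01],
       [ 3.12660805e-01,  7.72182980e-01, -5.53151576e-01,
         1.49777018e+00],
       [ 0.00000000e+00,  0.00000000e+00,  0.00000000e+00,
         1.00000000e+00]])}
top {'mtx': array([[569.02307147,   0.        , 318.99374411],
       [  0.        , 569.02307147, 250.72992308],
       [  0.        ,   0.        ,   1.        ]]), 'D': array([-0.12913187,  0.        ,  0.        ,  0.        ,  0.        ]), 'camera_from_world': array([[-0.42260978, -0.90630972, -0.00191694,  0.13614198],
       [-0.76129312,  0.35613499, -0.5418493 ,  0.5245671 ],
       [ 0.49176597, -0.22753146, -0.84047348,  1.51735173],
       [ 0.        ,  0.        ,  0.        ,  1.        ]])}
```

```bash
cat > h.py <<'E'
from station import *
import numpy as np, cv2
np.set_printoptions(precision=4,suppress=True)
def snap(n,tag=None):
    im,d=read_camera(n)
    if tag: cv2.imwrite(f'pics/{tag}.png',im)
    return im,d
def world(n,d,mask=None):
    """returns Nx3 world points for mask pixels with depth, and the pixel list"""
    c=get_calibration(n); K=c['mtx']; T=c['camera_from_world']
    if mask is None: mask=np.ones(d.shape,bool)
    v,u=np.nonzero(mask&(d>0)); z=d[v,u]
    p=cv2.undistortPoints(np.stack([u,v],1).astype(np.float64)[:,None],K,c['D'])[:,0]
    P=np.c_[p*z[:,None],z]
    W=(P-T[:3,3])@T[:3,:3]
    return W,np.stack([u,v],1)
def ray(n,uv,z):
    """intersect pixel rays with plane z"""
    c=get_calibration(n);T=c['camera_from_world'];R=T[:3,:3]
    p=cv2.undistortPoints(np.array(uv,float).reshape(-1,1,2),c['mtx'],c['D'])[:,0]
    o=-R.T@T[:3,3]; D=np.c_[p,np.ones(len(p))]@R
    return o+D*((z-o[2])/D[:,2])[:,None]
def proj(n,X):
    c=get_calibration(n);T=c['camera_from_world']
    return cv2.projectPoints(np.array(X,float).reshape(-1,1,3),cv2.Rodrigues(T[:3,:3])[0],T[:3,3],c['mtx'],c['D'])[0][:,0]
def circ(P):
    A=np.c_[2*P[:,:2],np.ones(len(P))]; s=np.linalg.lstsq(A,(P[:,:2]**2).sum(1),rcond=None)[0]
    return s[0],s[1],np.sqrt(s[2]+s[0]**2+s[1]**2)
def tool():
    o=get_obs(); w,x,y,z=o['tool_rot']
    from scipy.spatial.transform import Rotation as Ro
    R=Ro.from_quat([x,y,z,w]).as_matrix()
    return o,R
def st():
    o,R=tool()
    print('t',round(o['t'],2),'tcp',o['eef_pos'],'x',R[:,0],'y',R[:,1],'z',R[:,2],'F',o['contact_force'],'g',round(o['gripper_width'],3),'q',o['q'])
def to(p,yaw=None):
    """shift in tool axes mm to tcp target p; yaw: desired direction of tool y (world, deg)"""
    o,R=tool(); s=R.T@(np.array(p)-o['eef_pos'])*1000
    cur=np.degrees(np.arctan2(R[1,1],R[0,1])); r=None
    if yaw is not None:
        r=-((yaw-cur+90)%180-90)
    print('shift',s,'roll',r,'cur y dir',cur)
E
python3 - <<'E'
from h import *
S={}
for n in ['side','top']:
    im,d=snap(n)
    S[n]=im.copy()
    for t in ['whip_grip','blade_grip','grater_grip','spindle_seat','lid_grip','small_pot_floor','large_pot_floor','apple','jam']:
        r=outline_of(n,t)
        for k in r[:2]:
            m=k['pixels']; W,_=world(n,d,m)
            print(n,t,round(k['p'],2),k['extent'],m.sum(), (np.median(W,0),W.min(0),W.max(0)) if len(W) else '')
im,d=snap('side')
np.save('d_side.npy',d);cv2.imwrite('pics/crop1.png',cv2.resize(im[130:360,190:390],None,fx=3,fy=2.6,interpolation=cv2.INTER_CUBIC)[:600])
im,d=snap('top');np.save('d_top.npy',d);cv2.imwrite('pics/crop2.png',cv2.resize(im[210:350,270:460],None,fx=4,fy=4,interpolation=cv2.INTER_CUBIC))
E
```

```text
side whip_grip 0.71 [326.2, 252.8, 20.5, 24.3] 355 (array([ 0.5404, -0.2208,  0.104 ]), array([ 0.5099, -0.2484,  0.0003]), array([ 0.6011, -0.0292,  0.1532]))
side blade_grip 0.73 [359.5, 389.6, 44.8, 26.1] 572 (array([ 0.4488, -0.654 ,  0.0099]), array([ 0.4106, -0.6908,  0.0006]), array([ 0.4948, -0.598 ,  0.0588]))
side blade_grip 0.71 [326.0, 267.2, 32.6, 9.5] 206 (array([ 0.5476, -0.2186,  0.0548]), array([ 0.4919, -0.2332, -0.0018]), array([ 0.621 , -0.1346,  0.0831]))
side spindle_seat 0.27 [326.4, 283.6, 35.0, 22.0] 619 (array([ 0.5383, -0.2227,  0.0057]), array([ 0.4901, -0.2677, -0.0054]), array([ 0.6083, -0.1544,  0.0531]))
side lid_grip 0.76 [271.4, 251.6, 44.4, 36.1] 1124 (array([ 0.4079, -0.0389,  0.0392]), array([ 0.3457, -0.0977, -0.0033]), array([0.4992, 0.0937, 0.0892]))
side small_pot_floor 0.88 [320.9, 333.9, 40.1, 28.3] 1001 (array([ 0.438 , -0.4303,  0.0048]), array([ 0.3798, -0.4934, -0.0032]), array([ 0.4983, -0.3664,  0.0177]))
side large_pot_floor 0.65 [277.5, 217.8, 36.7, 21.1] 708 (array([0.5187, 0.2253, 0.0063]), array([ 0.4407,  0.1321, -0.0035]), array
[... 1511 characters left out ...]
0.0163,  0.0393]), array([ 0.0931, -0.0952, -0.0071]), array([0.5095, 0.1543, 0.719 ]))
top small_pot_floor 0.6 [425.8, 260.1, 37.1, 30.5] 866 (array([ 0.4406, -0.4372,  0.004 ]), array([ 0.3812, -0.4957, -0.0105]), array([ 0.4952, -0.3753,  0.0193]))
top apple 0.81 [157.1, 288.2, 21.1, 27.9] 469 (array([0.682 , 0.3803, 0.0582]), array([ 0.6595,  0.3445, -0.0053]), array([0.7265, 0.417 , 0.0713]))
top jam 0.71 [272.9, 251.2, 24.5, 29.2] 555 (array([0.6465, 0.0084, 0.0701]), array([ 0.6269, -0.0275, -0.0072]), array([0.7473, 0.037 , 0.0948]))
top jam 0.23 [350.0, 244.3, 22.7, 20.0] 434 (array([ 0.542 , -0.2026,  0.1034]), array([ 0.5112, -0.2827, -0.0017]), array([ 0.6134, -0.1702,  0.1522]))
```

```bash
python3 - <<'E'
from h import *
ims={n:cv2.imread(f'pics/{n}0.png') for n in ['side','top']}
D={n:np.load(f'd_{n}.npy') for n in ['side','top']}
for n in ['side','top']:
    W,uv=world(n,D[n])
    def reg(c,r,z0,z1):
        return W[(np.hypot(W[:,0]-c[0],W[:,1]-c[1])<r)&(W[:,2]>z0)&(W[:,2]<z1)]
    for nm,c,r,z0,z1 in [('hubtop',(.54,-.21),.04,.135,.149),('tip',(.54,-.21),.04,.149,.156),('whip disc',(.54,-.21),.06,.094,.107),('whiphubside',(.54,-.21),.035,.11,.138),('lid tubetop',(.41,-.02),.1,.08,.095),('lid tube',(.41,-.02),.1,.05,.08),('lid dome',(.41,-.02),.1,.03,.045),('smallrim',(.44,-.434),.09,.007,.012),('largerim',(.52,.23),.12,.015,.025)]:
        P=reg(c,r,z0,z1)
        if len(P)>5: print(n,nm,len(P),'mean',P.mean(0),'mid',(P.min(0)+P.max(0))/2,'ext',P.max(0)-P.min(0),'circ',np.array(circ(P)))
    # processor
    P=W[(W[:,0]>.2)&(W[:,0]<.68)&(W[:,1]>.38)&(W[:,1]<.75)&(W[:,2]>.02)&(W[:,2]<.3)]
    print(n,len(P)); 
    if n=='side':
        h=np.histogram(P[:,2],bins=np.arange(0,.31,.01)); print(h[0])
        for z in np.arange(.04,.2,.01):
            Q=P[abs(P[:,2]-z)<.004]; 
            if len(Q)>5: print(z,len(Q),Q.min(0),Q.max(0),np.array(circ(Q)))
E
python3 - <<'E'
import cv2
im=cv2.imread('pics/side0.png')
cv2.imwrite('pics/crop3.png',cv2.resize(im[145:225,205:310],None,fx=7,fy=7,interpolation=cv2.INTER_CUBIC))
E
```

```text
side hubtop 68 mean [ 0.545  -0.2141  0.143 ] mid [ 0.5455 -0.2109  0.1417] ext [0.0294 0.0319 0.0121] circ [ 0.5465 -0.211   0.0123]
side tip 6 mean [ 0.5462 -0.2106  0.1523] mid [ 0.5467 -0.2101  0.1533] ext [0.0086 0.0066 0.0048] circ [ 0.5469 -0.2094  0.004 ]
side whip disc 208 mean [ 0.5434 -0.2178  0.1014] mid [ 0.5481 -0.209   0.1015] ext [0.0768 0.0805 0.0108] circ [ 0.547  -0.2092  0.0299]
side whiphubside 85 mean [ 0.5424 -0.2205  0.1251] mid [ 0.5447 -0.2177  0.1241] ext [0.0324 0.0223 0.0277] circ [ 0.5456 -0.2122  0.0138]
side lid tubetop 61 mean [ 0.39   -0.0165  0.0842] mid [ 0.3914 -0.0164  0.0848] ext [0.045  0.0489 0.0093] circ [ 0.3906 -0.017   0.0216]
side lid tube 138 mean [ 0.3891 -0.0238  0.0676] mid [ 0.3905 -0.0151  0.0651] ext [0.0434 0.0521 0.0298] circ [ 0.3905 -0.017   0.0203]
side lid dome 525 mean [ 0.4238 -0.0311  0.0396] mid [ 0.4206 -0.0178  0.0375] ext [0.1245 0.1264 0.015 ] circ [ 0.4185 -0.0203  0.0474]
side smallrim 204 mean [ 0.4359 -0.4279  0.0093] mid [ 0.4347 -0.4368  0.0095] ext [0.1195 0.125  0.0049] circ [ 0.4375 -0.4335  0.0505]
side larg
[... 1504 characters left out ...]
0.0298]
top whiphubside 75 mean [ 0.5406 -0.2041  0.1255] mid [ 0.5469 -0.2084  0.1245] ext [0.0321 0.0369 0.027 ] circ [ 0.549  -0.2076  0.0156]
top lid tubetop 61 mean [ 0.3937 -0.0178  0.0857] mid [ 0.3931 -0.017   0.0874] ext [0.0436 0.0417 0.0137] circ [ 0.393  -0.0167  0.0202]
top lid tube 177 mean [ 0.3911 -0.0165  0.069 ] mid [ 0.4148 -0.0269  0.065 ] ext [0.0917 0.0605 0.0298] circ [ 0.3956 -0.0177  0.0187]
top lid dome 892 mean [ 0.4253 -0.0122  0.0392] mid [ 0.4227 -0.014   0.0375] ext [0.1262 0.1224 0.0149] circ [ 0.4199 -0.016   0.0477]
top smallrim 219 mean [ 0.4429 -0.435   0.0089] mid [ 0.4409 -0.4342  0.0095] ext [0.174  0.1541 0.0049] circ [ 0.4403 -0.4327  0.053 ]
top 1483
```

```bash
cat > kin.py <<'E'
import numpy as np
from scipy.optimize import least_squares
lo=np.array([-2.96,-.34,-1.41,.24,-1.37,.17,-2.96]);hi=np.array([2.96,2.1,1.46,2.44,4.51,1.92,2.96])
al=[0,-np.pi/2,np.pi/2,np.pi/2,np.pi/2,np.pi/2,-np.pi/2];a=[0,0,0,.0525,.0775,0,.076];d=[.267,0,.293,0,.3425,0,.097+.172]
def fk(q,zt=0):
    T=np.eye(4)
    for i in range(7):
        ca,sa,c,s=np.cos(al[i]),np.sin(al[i]),np.cos(q[i]),np.sin(q[i])
        T=T@np.array([[c,-s,0,a[i]],[s*ca,c*ca,-sa,-sa*d[i]],[s*sa,c*sa,ca,ca*d[i]],[0,0,0,1]])
    return T
E
python3 - <<'E'
from h import *; from kin import *
st()
o,R=tool(); T=fk(o['q']); print(T)
E
```

```text
t 1.2 tcp [0.2427 0.6299 0.1973] x [-0.9331  0.3596 -0.    ] y [ 0.3596  0.9331 -0.    ] z [ 0. -0. -1.] F [-0.0714 -0.105   0.9001] g 0.999 q [-1.3111  0.477   0.0224  1.5554 -0.0115  1.1093 -0.0831]
[[ 0.3598 -0.933  -0.0085  0.1611]
 [-0.9325 -0.3598  0.0296 -0.5648]
 [-0.0307 -0.0027 -0.9995  0.1384]
 [ 0.      0.      0.      1.    ]]
```

Run:
```python
from h import *
to([.548,-.209,.25])
```

```text
shift [-586.5212 -672.9759  -52.6883] roll None cur y dir 68.92523366340926
```

>>> apply_moves --increments '[85,0,0,-50,0,85,-39,-45,0,0,85,-39,-45,0,0,85,-39,-45,0,0,85,-39,-45,0,0,85,-39,-45,0,0,85,-39,-45,0,0,85,-39,-45,0,0,85,-39,-45,0,0,85,-39,-45,0,0,85,-39,-45,0,0,85,-39,-45,0,0]'

```text
t: 2.7
eef_pos: [0.4721, 0.0009, 0.2494]
tool_rot: [0.003, 0.179, 0.984, 0.005]
contact_force: [0.5, 0.5, -0.7]
gripper_width: 0.998
```

Run:
```python
from h import *
st(); to([.548,-.209,.25])
im,d=snap('top','top1'); np.save('d_top1.npy',d)
cv2.imwrite('pics/crop4.png',cv2.resize(im[260:420,0:280],None,fx=2.8,fy=2.8,interpolation=cv2.INTER_CUBIC))
```

```text
t 2.7 tcp [0.4721 0.0009 0.2494] x [-0.9362  0.3514 -0.0034] y [0.3513 0.9362 0.0108] z [ 0.007   0.009  -0.9999] F [ 0.4568  0.5483 -0.7288] g 0.998 q [-0.5816  0.0705  0.4849  1.9885 -0.0465  1.0833  1.1355]
shift [-144.8642 -169.8231   -1.9113] roll None cur y dir 69.42932563500109
```

>>> apply_moves --increments '[85,-36,-42,0,0,85,-36,-42,0,0,85,-36,-42,0,0,85,-36,-42,0,0]'

```text
t: 3.25
eef_pos: [0.5496, -0.2161, 0.2505]
tool_rot: [0.006, 0.18, 0.984, 0.005]
contact_force: [-0.2, 0.4, -0.7]
gripper_width: 0.993
```

Run:
```python
from h import *
st(); to([.548,-.209,.105],69)
im,d=snap('side','side2'); np.save('d_side2.npy',d)
d1=np.load('d_top1.npy')
for n,dd in [('top',d1),('side',d)]:
    W,uv=world(n,dd)
    def reg(c,r,z0,z1):
        return W[(np.hypot(W[:,0]-c[0],W[:,1]-c[1])<r)&(W[:,2]>z0)&(W[:,2]<z1)]
    for nm,c,r,z0,z1 in [('bowlrim',(.46,.44),.12,.118,.13),('wall',(.46,.44),.09,.10,.118),('spindle',(.46,.44),.03,.096,.13),('largerim',(.517,.215),.1,.015,.025)]:
        P=reg(c,r,z0,z1)
        if len(P)>5: print(n,nm,len(P),'mean',P.mean(0),'mid',(P.min(0)+P.max(0))/2,'ext',P.max(0)-P.min(0),'circ',np.array(circ(P)))
```

```text
t 3.25 tcp [ 0.5496 -0.2161  0.2505] x [-0.9349  0.3547 -0.0095] y [0.3546 0.9349 0.0116] z [ 0.013   0.0075 -0.9999] F [-0.1951  0.4287 -0.6731] g 0.993 q [-0.2217  0.3238  0.6378  1.7416 -0.2235  1.137   1.6924]
shift [  5.418    4.3344 145.5323] roll 0.2286301339824206 cur y dir 69.22863013398242
top bowlrim 344 mean [0.4617 0.4297 0.1236] mid [0.4627 0.4266 0.1239] ext [0.1737 0.1507 0.0118] circ [0.453  0.4261 0.0732]
top wall 344 mean [0.4611 0.4286 0.1092] mid [0.4615 0.424  0.1091] ext [0.1735 0.146  0.0178] circ [0.4515 0.4259 0.0688]
top spindle 42 mean [0.4474 0.426  0.1104] mid [0.4491 0.4269 0.1119] ext [0.0205 0.0193 0.0299] circ [0.4488 0.4266 0.0072]
top largerim 212 mean [0.5269 0.2112 0.0193] mid [0.5168 0.2111 0.02  ] ext [0.1548 0.1545 0.0099] circ [0.516  0.2112 0.0744]
side bowlrim 176 mean [0.4497 0.4261 0.1235] mid [0.4597 0.4251 0.124 ] ext [0.1725 0.1579 0.0118] circ [0.4497 0.4249 0.0727]
side wall 268 mean [0.4591 0.4336 0.1092] mid [0.4616 0.4301 0.109 ] ext [0.1756 0.1572 0.0179] circ [0.454  0.4274 0.0699]
side spindle 26 mean [0.4478 0.4242 0.1084] mid [0.4477 0.4243 0.1118] ext [0.0179 0.0206 0.0306] circ [0.4486 0.4255 0.0072]
side largerim 146 mean [0.5155 0.2167 0.0196] mid [0.5145 0.212  0.0198] ext [0.1514 0.1572 0.0095] circ [0.5146 0.2104 0.0737]
```

>>> apply_moves --increments '[85,5,4,0,0,85,0,0,45,0,85,0,0,45,0,85,0,0,40,0,85,0,0,8,0,85,0,0,0,0]'

```text
t: 4.05
eef_pos: [0.5507, -0.2147, 0.1117]
tool_rot: [0.009, 0.182, 0.983, 0.003]
contact_force: [0.8, -0.7, 0.2]
gripper_width: 0.996
```

Run:
```python
from h import *
st(); to([.548,-.209,.105],69)
im,d=snap('side','side3')
cv2.imwrite('pics/crop5.png',cv2.resize(im[180:310,250:410],None,fx=4,fy=4,interpolation=cv2.INTER_CUBIC))
```

```text
t 4.05 tcp [ 0.5507 -0.2147  0.1117] x [-0.9335  0.3582 -0.0165] y [0.3581 0.9336 0.0096] z [ 0.0189  0.0031 -0.9998] F [ 0.7986 -0.7266  0.2271] g 0.996 q [-0.156   0.476   0.5645  1.8847 -0.3426  0.8587  1.7858]
shift [4.6793 4.3369 6.6922] roll 0.01647715361625046 cur y dir 69.01647715361625
```

>>> apply_moves --increments '[85,5,4,5,0,85,2,2,2,0,85,0,0,0,0]'

```text
t: 4.47
eef_pos: [0.5485, -0.2062, 0.108]
tool_rot: [0.012, 0.182, 0.983, 0.004]
contact_force: [0.2, 0.0, -0.3]
gripper_width: 0.994
```

Run:
```python
from h import *
st(); to([.548,-.209,.105],69)
```

```text
t 4.47 tcp [ 0.5485 -0.2062  0.108 ] x [-0.9336  0.3576 -0.0226] y [0.3574 0.9339 0.0115] z [ 0.0252  0.0027 -0.9997] F [ 0.2467  0.0338 -0.3034] g 0.994 q [-0.1695  0.4692  0.5618  1.9047 -0.3451  0.8382  1.7773]
shift [-0.4396 -2.8752  2.9817] roll 0.05523612665383837 cur y dir 69.05523612665384
```

>>> apply_moves --increments '[85,0,-3,3,0]'

```text
t: 4.6
eef_pos: [0.548, -0.209, 0.1054]
tool_rot: [0.013, 0.182, 0.983, 0.004]
contact_force: [-0.2, 0.3, 0.3]
gripper_width: 0.996
```

Run:
```python
from h import *
st(); to([.548,-.209,.105],69)
```

```text
t 4.6 tcp [ 0.548  -0.209   0.1054] x [-0.9338  0.3571 -0.0237] y [0.3569 0.9341 0.0118] z [ 0.0263  0.0026 -0.9996] F [-0.2322  0.3164  0.2649] g 0.996 q [-0.1623  0.4729  0.5594  1.9062 -0.3486  0.8324  1.7857]
shift [ 0.0182 -0.0458  0.386 ] roll 0.08797538247594616 cur y dir 69.08797538247595
```

>>> apply_moves --increments '[34,0,0,0,0]' --squeeze 40

```text
t: 4.72
eef_pos: [0.5477, -0.2095, 0.1053]
tool_rot: [0.013, 0.182, 0.983, 0.004]
contact_force: [0.4, -0.1, 0.4]
gripper_width: 0.813
```

Run:
```python
from h import *
st(); to([.548,-.209,.105],69)
```

```text
t 4.72 tcp [ 0.5477 -0.2095  0.1053] x [-0.9335  0.3578 -0.0235] y [0.3576 0.9338 0.0115] z [ 0.0261  0.0024 -0.9997] F [ 0.4454 -0.0965  0.4348] g 0.813 q [-0.1617  0.4731  0.5596  1.9064 -0.3485  0.8323  1.7857]
shift [-0.0736  0.5101  0.2637] roll 0.0440994892562685 cur y dir 69.04409948925627
```

>>> apply_moves --increments '[20,0,0,0,0,20,0,0,0,0,20,0,0,0,0,20,0,0,0,0]' --squeeze 40

```text
t: 5.22
eef_pos: [0.5483, -0.2099, 0.1057]
tool_rot: [0.013, 0.182, 0.983, 0.003]
contact_force: [-0.3, -0.0, 1.1]
gripper_width: 0.363
```

>>> apply_moves --increments '[20,0,0,-10,0,20,0,0,-30,0,20,0,0,-30,0]'

```text
t: 5.6
eef_pos: [0.5439, -0.2093, 0.1756]
tool_rot: [0.01, 0.182, 0.983, 0.003]
contact_force: [1.9, -0.2, -0.9]
gripper_width: 0.359
```

Run:
```python
from h import *
st(); to([.439,-.4335,.15],69)
im,d=snap('side','side4')
cv2.imwrite('pics/crop6.png',cv2.resize(im[180:310,250:410],None,fx=4,fy=4,interpolation=cv2.INTER_CUBIC))
im,d=snap('top','top4')
```

```text
t 5.6 tcp [ 0.5439 -0.2093  0.1756] x [-0.9334  0.3584 -0.0179] y [0.3582 0.9336 0.0101] z [ 0.0204  0.003  -0.9998] F [ 1.9254 -0.1589 -0.9254] g 0.359 q [-0.2095  0.3823  0.6122  1.8513 -0.2749  0.9719  1.7258]
shift [  18.0571 -247.1612   22.7352] roll 0.0063287895342512 cur y dir 69.00632878953425
```

>>> apply_moves --increments '[20,4,-50,0,0,20,4,-50,0,0,20,4,-50,0,0,20,4,-49,0,0,20,4,-48,0,0]'

```text
t: 6.32
eef_pos: [0.4399, -0.4336, 0.1724]
tool_rot: [0.012, 0.176, 0.984, 0.005]
contact_force: [0.2, -0.7, -1.4]
gripper_width: 0.357
```

Run:
```python
from h import *
st(); to([.439,-.4335,.012],69)
```

```text
t 6.33 tcp [ 0.4399 -0.4336  0.1724] x [-0.9376  0.347  -0.0225] y [0.3467 0.9379 0.0146] z [ 0.0261  0.0059 -0.9996] F [ 0.1783 -0.6582 -1.4105] g 0.357 q [ 0.2215  0.4567  0.6341  1.7696 -0.3416  1.0078  2.2051]
shift [  4.5098  -2.5576 160.271 ] roll 0.7119064059128135 cur y dir 69.71190640591281
```

>>> apply_moves --increments '[20,2,-1,50,0,20,2,-1,50,0,20,1,0,40,0,20,0,0,0,0]'

```text
t: 6.82
eef_pos: [0.4333, -0.4385, 0.028]
tool_rot: [0.012, 0.181, 0.983, 0.004]
contact_force: [-0.4, 0.9, -0.2]
gripper_width: 0.359
```

Run:
```python
from h import *
st(); to([.439,-.4335,.0125],69)
im,d=snap('side','side5')
cv2.imwrite('pics/crop7.png',cv2.resize(im[250:380,250:410],None,fx=4,fy=4,interpolation=cv2.INTER_CUBIC))
```

```text
t 6.83 tcp [ 0.4333 -0.4385  0.028 ] x [-0.9344  0.3554 -0.0216] y [0.3553 0.9347 0.0118] z [ 0.0244  0.0033 -0.9997] F [-0.4245  0.8967 -0.2147] g 0.359 q [ 0.32    0.635   0.5235  1.8684 -0.4808  0.7484  2.3226]
shift [-3.2121  6.4791 15.6605] roll 0.18850727609385842 cur y dir 69.18850727609386
```

>>> apply_moves --increments '[20,-4,6,9,0,20,0,1,4,0]'

```text
t: 7.12
eef_pos: [0.4435, -0.4362, 0.02]
tool_rot: [0.016, 0.181, 0.983, 0.002]
contact_force: [0.4, -0.9, -0.2]
gripper_width: 0.356
```

Run:
```python
from h import *
st(); to([.439,-.4335,.0125],69)
```

```text
t 7.12 tcp [ 0.4435 -0.4362  0.02  ] x [-0.9343  0.3552 -0.0303] y [0.3551 0.9348 0.0087] z [ 0.0314 -0.0026 -0.9995] F [ 0.393  -0.9328 -0.196 ] g 0.356 q [ 0.314   0.6488  0.5141  1.8658 -0.4934  0.7284  2.3182]
shift [5.3581 0.825  7.3001] roll 0.2009991799701396 cur y dir 69.20099917997014
```

>>> apply_moves --increments '[20,4,1,6,0,20,0,0,3,0]'

```text
t: 7.38
eef_pos: [0.4417, -0.4339, 0.0124]
tool_rot: [0.017, 0.18, 0.984, 0.001]
contact_force: [-4.0, 6.1, 20.2]
gripper_width: 0.363
```

Run:
```python
from h import *
st(); to([.439,-.4335,.0125],69)
```

```text
t 7.38 tcp [ 0.4417 -0.4339  0.0124] x [-0.9346  0.3543 -0.0332] y [0.3542 0.9351 0.0088] z [ 0.0341 -0.0035 -0.9994] F [-3.9547  6.0532 20.24  ] g 0.363 q [ 0.3192  0.6539  0.5047  1.8775 -0.5024  0.7083  2.3275]
shift [ 2.6431 -0.57   -0.1504] roll 0.25714899221601684 cur y dir 69.25714899221602
```

>>> apply_moves --increments '[60,0,0,-1,0,60,0,0,0,0,60,0,0,0,0,60,0,0,-40,0,60,0,0,-50,0,60,0,0,-50,0]'

```text
t: 8.12
eef_pos: [0.4347, -0.4316, 0.1532]
tool_rot: [0.014, 0.18, 0.984, 0.003]
contact_force: [0.5, 0.8, 0.9]
gripper_width: 0.698
```

Run:
```python
from h import *
st(); to([.548,-.209,.17],69)
im,d=snap('side','side6');
cv2.imwrite('pics/crop8.png',cv2.resize(im[220:380,250:410],None,fx=3.7,fy=3.7,interpolation=cv2.INTER_CUBIC))
im,d2=snap('top','top6')
cv2.imwrite('pics/crop8t.png',cv2.resize(im[210:350,270:460],None,fx=4,fy=4,interpolation=cv2.INTER_CUBIC))
for n,dd in [('top',d2),('side',d)]:
    W,uv=world(n,dd)
    def reg(c,r,z0,z1):
        return W[(np.hypot(W[:,0]-c[0],W[:,1]-c[1])<r)&(W[:,2]>z0)&(W[:,2]<z1)]
    for nm,c,r,z0,z1 in [('bladehub',(.548,-.209),.03,.065,.091),('bladetop',(.548,-.209),.03,.091,.109),('whiphub',(.44,-.4335),.03,.02,.06),('whiphubtop',(.44,-.4335),.03,.045,.06)]:
        P=reg(c,r,z0,z1)
        if len(P)>5: print(n,nm,len(P),'mean',P.mean(0),'mid',(P.min(0)+P.max(0))/2,'ext',P.max(0)-P.min(0),'circ',np.array(circ(P)))
```

```text
t 8.12 tcp [ 0.4347 -0.4316  0.1532] x [-0.9346  0.3548 -0.0256] y [0.3546 0.935  0.0105] z [ 0.0276  0.0007 -0.9996] F [0.4855 0.8441 0.8641] g 0.698 q [ 0.2188  0.4692  0.6369  1.8043 -0.3593  0.962   2.2162]
shift [-27.3872 248.4773 -13.4539] roll 0.22918779742143158 cur y dir 69.22918779742143
top bladehub 54 mean [ 0.54   -0.2046  0.0788] mid [ 0.5453 -0.208   0.0786] ext [0.0301 0.0322 0.0249] circ [ 0.5466 -0.2074  0.0135]
top bladetop 81 mean [ 0.5483 -0.2072  0.0967] mid [ 0.5488 -0.2085  0.0992] ext [0.034  0.0348 0.0163] circ [ 0.5485 -0.2078  0.0127]
top whiphub 132 mean [ 0.4385 -0.4306  0.0439] mid [ 0.4403 -0.4327  0.0396] ext [0.0355 0.0334 0.0384] circ [ 0.4409 -0.4325  0.0133]
top whiphubtop 83 mean [ 0.441  -0.433   0.0512] mid [ 0.4403 -0.4329  0.052 ] ext [0.0355 0.0329 0.0136] circ [ 0.4413 -0.433   0.0128]
side bladehub 43 mean [ 0.5491 -0.2229  0.0771] mid [ 0.5496 -0.2228  0.0781] ext [0.0237 0.0115 0.0252] circ [ 0.5491 -0.2192  0.0085]
side bladetop 39 mean [ 0.5511 -0.2163  0.0968] mid [ 0.5505 -0.2112  0.0991] ext [0.0243 0.0378 0.0158] circ [ 0.5498 -0.2127  0.0112]
side whiphub 187 mean [ 0.4385 -0.441   0.0427] mid [ 0.4408 -0.435   0.0402] ext [0.0342 0.0364 0.0396] circ [ 0.4401 -0.4366  0.0135]
side whiphubtop 100 mean [ 0.4398 -0.4372  0.0515] mid [ 0.4408 -0.4343  0.0525] ext [0.0342 0.035  0.0149] circ [ 0.4403 -0.4354  0.0125]
```

>>> apply_moves --increments '[85,-5,50,-13,0,85,-6,50,0,0,85,-6,50,0,0,85,-6,50,0,0,85,-4,48,0,0,85,0,0,0,0]'

```text
t: 8.98
eef_pos: [0.5531, -0.207, 0.1724]
tool_rot: [0.019, 0.182, 0.983, -0.0]
contact_force: [0.2, -0.5, 0.2]
gripper_width: 0.994
```

Run:
```python
from h import *
st(); to([.5485,-.2085,.06],69)
```

```text
t 8.97 tcp [ 0.5531 -0.207   0.1724] x [-0.9331  0.3578 -0.037 ] y [0.3578 0.9338 0.0068] z [ 0.037  -0.0069 -0.9993] F [ 0.232  -0.5353  0.2155] g 0.994 q [-0.2327  0.3914  0.6299  1.8536 -0.2884  0.9481  1.7277]
shift [  7.8677  -3.8168 112.1821] roll 0.035667653533536736 cur y dir 69.03566765353354
```

>>> apply_moves --increments '[85,0,0,-60,0]'

```text
t: 9.1
eef_pos: [0.5477, -0.2051, 0.2286]
tool_rot: [0.014, 0.181, 0.983, -0.0]
contact_force: [0.3, 0.3, 1.1]
gripper_width: 0.994
```

Run:
```python
from h import *
st()
```

```text
t 9.1 tcp [ 0.5477 -0.2051  0.2286] x [-0.9338  0.3568 -0.0275] y [0.3568 0.9342 0.0042] z [ 0.0272 -0.0059 -0.9996] F [0.3493 0.3148 1.1375] g 0.994 q [-0.27    0.326   0.6637  1.7983 -0.2321  1.0666  1.6817]
```

>>> apply_moves --increments '[85,0,0,0,0]'

```text
t: 9.22
eef_pos: [0.5499, -0.2074, 0.2325]
tool_rot: [0.018, 0.182, 0.983, -0.001]
contact_force: [0.2, -1.1, -0.3]
gripper_width: 0.993
```

Run:
```python
from h import *
st()
```

```text
t 9.22 tcp [ 0.5499 -0.2074  0.2325] x [-0.9331  0.3579 -0.0351] y [0.3579 0.9337 0.005 ] z [ 0.0346 -0.0079 -0.9994] F [ 0.1733 -1.0531 -0.2668] g 0.993 q [-0.2701  0.3224  0.6669  1.7937 -0.2315  1.0669  1.6822]
```

>>> apply_moves --increments '[85,0,0,60,0]'

```text
t: 9.35
eef_pos: [0.5551, -0.2097, 0.1754]
tool_rot: [0.023, 0.182, 0.983, -0.001]
contact_force: [0.7, 1.0, -1.2]
gripper_width: 0.994
```

Run:
```python
from h import *
st()
```

```text
t 9.35 tcp [ 0.5551 -0.2097  0.1754] x [-0.9326  0.3582 -0.0445] y [0.3583 0.9336 0.0068] z [ 0.044  -0.0096 -0.999 ] F [ 0.6518  0.9666 -1.2026] g 0.994 q [-0.2353  0.3895  0.6375  1.8506 -0.2903  0.947   1.7319]
```

>>> apply_moves --increments '[85,0,0,0,0]'

```text
t: 9.48
eef_pos: [0.5513, -0.2093, 0.1714]
tool_rot: [0.018, 0.183, 0.983, -0.001]
contact_force: [0.1, -0.5, -0.1]
gripper_width: 0.993
```

Run:
```python
from h import *
st()
to([.5485,-.2085,.06],69)
```

```text
t 9.47 tcp [ 0.5513 -0.2093  0.1714] x [-0.9324  0.3595 -0.0358] y [0.3596 0.9331 0.0051] z [ 0.0352 -0.0081 -0.9993] F [ 0.075  -0.5089 -0.1291] g 0.993 q [-0.2331  0.3931  0.6354  1.8558 -0.2899  0.9471  1.7318]
shift [  6.8338  -0.848  111.1963] roll -0.0751758126069717 cur y dir 68.92482418739303
```

>>> apply_moves --increments '[85,4,0,55,0,85,3,0,55,0,85,0,0,0,0]'

```text
t: 9.85
eef_pos: [0.5514, -0.2113, 0.0636]
tool_rot: [0.021, 0.184, 0.983, -0.001]
contact_force: [-0.0, -0.5, 0.8]
gripper_width: 1.0
```

Run:
```python
from h import *
st()
to([.5485,-.2085,.06],69)
```

```text
t 9.85 tcp [ 0.5514 -0.2113  0.0636] x [-0.9312  0.3621 -0.0419] y [0.3623 0.9321 0.0052] z [ 0.0409 -0.0103 -0.9991] F [-0.0043 -0.5325  0.776 ] g 1.0 q [-0.1538  0.5331  0.5483  1.9391 -0.4111  0.7354  1.8314]
shift [3.8729 1.4911 3.461 ] roll -0.23908192043764132 cur y dir 68.76091807956236
```

>>> apply_moves --increments '[85,4,1,3,0,20,0,0,0,0,20,0,0,0,0,20,0,0,0,0,20,0,0,0,0]'

```text
t: 10.48
eef_pos: [0.5532, -0.2114, 0.0688]
tool_rot: [0.027, 0.185, 0.982, -0.001]
contact_force: [-0.6, 0.2, -0.5]
gripper_width: 0.234
```

Run:
```python
from h import *
st()
to([.5155,.211,.18],69)
```

```text
t 10.47 tcp [ 0.5532 -0.2114  0.0688] x [-0.9302  0.3631 -0.0538] y [0.3632 0.9317 0.0074] z [ 0.0528 -0.0127 -0.9985] F [-0.6144  0.1916 -0.4759] g 0.234 q [-0.1584  0.5218  0.5523  1.9427 -0.4104  0.7305  1.8298]
shift [ 182.4129  380.6702 -118.3264] roll -0.2986331604715815 cur y dir 68.70136683952842
```

Run:
```python
from h import *
im,d=snap('side','side7');
cv2.imwrite('pics/crop9.png',cv2.resize(im[200:330,250:410],None,fx=4.5,fy=4.5,interpolation=cv2.INTER_CUBIC))
im,d2=snap('top','top7')
cv2.imwrite('pics/crop9t.png',cv2.resize(im[210:310,270:430],None,fx=4.5,fy=4.5,interpolation=cv2.INTER_CUBIC))
st()
```

```text
t 10.57 tcp [ 0.553  -0.2113  0.0686] x [-0.9303  0.363  -0.0533] y [0.3632 0.9317 0.0073] z [ 0.0523 -0.0126 -0.9986] F [-0.3905 -0.6701 -0.5829] g 0.236 q [-0.1583  0.5222  0.5522  1.9429 -0.4105  0.7304  1.8299]
```

Run:
```python
from h import *
im,d=snap('side'); W,uv=world('side',d)
hsv=cv2.cvtColor(im,cv2.COLOR_BGR2HSV)
c=hsv[uv[:,1],uv[:,0]]
m=(c[:,0]>5)&(c[:,0]<18)&(c[:,1]>150)&(abs(W[:,0]-.55)<.07)&(abs(W[:,1]+.21)<.07)
P=W[m];print(len(P),P.min(0),P.max(0),P.mean(0))
for z in np.arange(.055,.1,.01):
    Q=P[abs(P[:,2]-z)<.006]; print(z,len(Q),Q.min(0),Q.max(0),Q.mean(0))
# gripper pts
G=W[(np.hypot(W[:,0]-.55,W[:,1]+.21)<.06)&(W[:,2]>.085)&(W[:,2]<.2)&~m]
for z in np.arange(.09,.2,.01):
    Q=G[abs(G[:,2]-z)<.005]
    if len(Q): print('g',z,len(Q),Q.min(0),Q.max(0),Q.mean(0))
print(proj('side',[[.553,-.211,.0686],[.553,-.211,.088],[.5485,-.2085,.096]]))
```

```text
146 [ 0.53   -0.2304  0.0425] [ 0.5633 -0.2004  0.0999] [ 0.5436 -0.2206  0.0749]
0.055 36 [ 0.5317 -0.2304  0.0497] [ 0.5633 -0.2131  0.0606] [ 0.5449 -0.2224  0.0548]
0.065 30 [ 0.5321 -0.2258  0.059 ] [ 0.5615 -0.2117  0.0708] [ 0.5436 -0.2211  0.0649]
0.07500000000000001 28 [ 0.5304 -0.2278  0.0695] [ 0.5612 -0.2096  0.08  ] [ 0.5437 -0.2212  0.0746]
0.085 35 [ 0.5302 -0.2264  0.0793] [ 0.5626 -0.208   0.091 ] [ 0.5431 -0.2201  0.0855]
0.095 34 [ 0.53   -0.2286  0.0894] [ 0.5589 -0.2004  0.0999] [ 0.5429 -0.2188  0.0946]
g 0.09 1 [ 0.5396 -0.2035  0.0947] [ 0.5396 -0.2035  0.0947] [ 0.5396 -0.2035  0.0947]
g 0.09999999999999999 7 [ 0.537  -0.224   0.0952] [ 0.5611 -0.1931  0.1039] [ 0.5441 -0.209   0.0993]
g 0.10999999999999999 15 [ 0.5332 -0.2345  0.1057] [ 0.5543 -0.2222  0.1144] [ 0.5435 -0.2271  0.1101]
g 0.11999999999999998 22 [ 0.5331 -0.2342  0.1151] [ 0.5536 -0.2175  0.1247] [ 0.5414 -0.2277  0.1203]
g 0.12999999999999998 18 [ 0.5305 -0.2357  0.1264] [ 0.5504 -0.2196  0.1344] [ 0.5399 -0.228   0.1304]
g 0.13999999999999996 1 [ 0.5425 -0.2355  0.1377] [ 0.5425 -0.2355  0.1377] [ 0.5425 -0.2355  0.1377]
g 0.14999999999999997 11 [ 0.5211 -0.2503  0.1507] [ 0.5425 -0.2282  0.1539] [ 0.5299 -0.2438  0.152 ]
g 0.15999999999999998 17 [ 0.5223 -0.2586  0.1559] [ 0.5409 -0.1914  0.1649] [ 0.5331 -0.2428  0.1587]
g 0.16999999999999996 19 [ 0.5192 -0.2605  0.1651] [ 0.5516 -0.2186  0.1744] [ 0.532  -0.2419  0.1707]
g 0.17999999999999994 26 [ 0.5165 -0.2675  0.176 ] [ 0.553  -0.2169  0.1848] [ 0.5353 -0.2457  0.1792]
g 0.18999999999999995 18 [ 0.5212 -0.2396  0.186 ] [ 0.5544 -0.2187  0.1947] [ 0.5354 -0.2302  0.1906]
g 0.19999999999999996 15 [ 0.5212 -0.2631  0.1952] [ 0.5555 -0.1943  0.2   ] [ 0.5334 -0.23    0.1979]
[[327.7492 264.0391]
 [327.8252 259.0783]
 [326.2234 256.893 ]]
```

Run:
```python
from h import *
im=cv2.imread('pics/side4.png')
X=[[.535,-.232,z] for z in (.1756,.19,.205)]
p=proj('side',X); print(p)
c=(255,0,255)
big=cv2.resize(im[180:270,280:370],None,fx=6,fy=6,interpolation=cv2.INTER_CUBIC)
for q in p: cv2.circle(big,(int((q[0]-280+.5)*6),int((q[1]-180+.5)*6)),3,c,-1)
im=cv2.imread('pics/side7.png')
big2=cv2.resize(im[200:290,280:370],None,fx=6,fy=6,interpolation=cv2.INTER_CUBIC)
p=proj('side',[[.546,-.228,z] for z in (.0686,.085,.1)])
for q in p: cv2.circle(big2,(int((q[0]-280+.5)*6),int((q[1]-200+.5)*6)),3,c,-1)
cv2.imwrite('pics/cmp.png',np.hstack([big,big2])[:, :800] if False else cv2.resize(np.hstack([big,big2]),(800,400)))
```

```text
[[325.4004 240.5288]
 [325.4465 236.5027]
 [325.4952 232.259 ]]
```

>>> apply_moves --increments '[85,0,0,0,0,85,0,0,0,0,85,0,0,-60,0,85,0,0,-60,0,34,0,0,0,0,34,0,0,0,0,34,0,0,0,0]'

```text
t: 11.5
eef_pos: [0.545, -0.209, 0.1887]
tool_rot: [0.024, 0.185, 0.983, -0.002]
contact_force: [-0.4, 0.6, -0.0]
gripper_width: 0.396
```

Run:
```python
from h import *
st();o,R=tool()
im,d=snap('side','side8')
p=o['eef_pos']
X=[p,p-R[:,2]*.019,p-R[:,2]*.019+R[:,1]*.017,p-R[:,2]*.019-R[:,1]*.017,p+R[:,1]*.017,p-R[:,1]*.017]
q=proj('side',X);print(q)
x0,y0=int(q[0,0])-45,int(q[0,1])-60
big=cv2.resize(im[y0:y0+90,x0:x0+90],None,fx=6,fy=6,interpolation=cv2.INTER_NEAREST)
big2=big.copy()
for a in q: cv2.circle(big2,(int((a[0]-x0+.5)*6),int((a[1]-y0+.5)*6)),3,(255,0,255),-1)
cv2.imwrite('pics/cmp2.png',cv2.resize(np.hstack([big,big2]),(800,400),interpolation=cv2.INTER_AREA))
im,d=snap('top','top8')
```

```text
t 11.5 tcp [ 0.545  -0.209   0.1887] x [-0.9306  0.3629 -0.0474] y [0.363  0.9318 0.0058] z [ 0.0463 -0.0118 -0.9989] F [-0.4121  0.6158 -0.0439] g 0.396 q [-0.2611  0.3572  0.6634  1.8628 -0.2724  0.9619  1.7179]
[[325.5467 232.3083]
 [325.3088 227.0037]
 [325.1618 223.9962]
 [325.4588 230.0728]
 [325.3984 229.2705]
 [325.698  235.4078]]
```

Run:
```python
from h import *
im,d=snap('side'); W,uv=world('side',d)
G=W[(np.hypot(W[:,0]-.545,W[:,1]+.209)<.07)&(W[:,2]>.13)&(W[:,2]<.32)]
for z in np.arange(.14,.32,.006):
    Q=G[abs(G[:,2]-z)<.003]
    if len(Q): print('g %.3f'%z,len(Q),Q.min(0),Q.max(0))
```

```text
g 0.224 4 [ 0.5227 -0.2316  0.225 ] [ 0.5334 -0.2266  0.2269]
g 0.230 10 [ 0.5234 -0.2365  0.227 ] [ 0.5439 -0.2249  0.2329]
g 0.236 14 [ 0.5224 -0.2387  0.2331] [ 0.5431 -0.2237  0.2388]
g 0.242 14 [ 0.5226 -0.2373  0.2392] [ 0.5419 -0.2268  0.2445]
g 0.248 13 [ 0.5229 -0.2402  0.2461] [ 0.5393 -0.2203  0.2509]
g 0.254 10 [ 0.5226 -0.2387  0.2512] [ 0.5392 -0.2266  0.2555]
g 0.260 3 [ 0.5225 -0.2398  0.2574] [ 0.5327 -0.2345  0.2589]
g 0.272 12 [ 0.51   -0.2538  0.2691] [ 0.5308 -0.2471  0.2747]
g 0.278 21 [ 0.5097 -0.2597  0.2755] [ 0.5314 -0.2416  0.2809]
g 0.284 7 [ 0.5089 -0.2594  0.2813] [ 0.5307 -0.2506  0.2861]
g 0.290 14 [ 0.5078 -0.2625  0.287 ] [ 0.543  -0.2241  0.2927]
g 0.296 19 [ 0.5063 -0.2671  0.2934] [ 0.544  -0.2222  0.2985]
g 0.302 23 [ 0.5062 -0.2682  0.2995] [ 0.5439 -0.222   0.3049]
g 0.308 23 [ 0.5053 -0.268   0.3054] [ 0.5436 -0.2097  0.3109]
g 0.314 26 [ 0.5043 -0.2703  0.3111] [ 0.5449 -0.2203  0.3168]
```

Run:
```python
from h import *
for f,c in [('d_side.npy',(.243,.63)),('d_side2.npy',(.5496,-.2161))]:
    W,uv=world('side',np.load(f))
    G=W[(np.hypot(W[:,0]-c[0],W[:,1]-c[1])<.09)&(W[:,2]>.16)&(W[:,2]<.4)]
    for z in np.arange(.16,.36,.008):
        Q=G[abs(G[:,2]-z)<.004]
        if len(Q): print('g %.3f'%z,len(Q),Q.min(0),Q.max(0))
    print()
```

```text
g 0.240 2 [0.2511 0.6746 0.2432] [0.2626 0.6814 0.244 ]
g 0.248 13 [0.214  0.5819 0.2455] [0.2668 0.6796 0.2517]
g 0.256 21 [0.2149 0.5739 0.2524] [0.268  0.6777 0.2596]
g 0.264 25 [0.2139 0.5699 0.2601] [0.2656 0.6751 0.2678]
g 0.272 15 [0.217  0.5693 0.2693] [0.2634 0.6755 0.2746]
g 0.280 21 [0.2139 0.5708 0.2762] [0.2685 0.6807 0.2837]
g 0.288 10 [0.2153 0.5646 0.2843] [0.2692 0.6721 0.2919]
g 0.296 30 [0.2041 0.5523 0.292 ] [0.2771 0.6861 0.3   ]
g 0.304 22 [0.2042 0.5519 0.3003] [0.2746 0.6874 0.3073]
g 0.312 29 [0.2065 0.55   0.3084] [0.2761 0.6892 0.3154]
g 0.320 32 [0.2046 0.5543 0.3165] [0.2773 0.6941 0.3238]
g 0.328 29 [0.2058 0.5531 0.324 ] [0.2735 0.6894 0.332 ]
g 0.336 37 [0.208  0.5558 0.3321] [0.2738 0.6795 0.3398]
g 0.344 38 [0.2059 0.557  0.3405] [0.2626 0.6528 0.3475]
g 0.352 17 [0.21   0.5574 0.3481] [0.2421 0.605  0.3555]

g 0.296 1 [ 0.5382 -0.2618  0.2993] [ 0.5382 -0.2618  0.2993]
g 0.304 22 [ 0.5209 -0.2694  0.3004] [ 0.5703 -0.1737  0.3079]
g 0.312 25 [ 0.5205 -0.2722  0.3081] [ 0.5402 -0.2566  0.316 ]
g 0.320 17 [ 0.5197 -0.2715  0.3166] [ 0.5409 -0.2588  0.3236]
g 0.328 20 [ 0.5204 -0.272   0.3246] [ 0.5405 -0.2588  0.3319]
g 0.336 5 [ 0.5201 -0.2724  0.3333] [ 0.5303 -0.2669  0.3362]
g 0.344 14 [ 0.5103 -0.2897  0.344 ] [ 0.5311 -0.2573  0.348 ]
g 0.352 40 [ 0.5104 -0.289   0.3481] [ 0.5501 -0.239   0.3555]
```

```bash
cat >> h.py <<'E'
def tt(p,yaw=None,off=.035):
    """target for fingertip point"""
    o,R=tool(); to(np.array(p)+R[:,2]*off,yaw); print('tip',o['eef_pos']-R[:,2]*off,'z',R[:,2])
E
python3 - <<'E'
from h import *
tt([.5485,-.2085,.064],69)
E
```

```text
shift [  2.6176   1.0683 159.5379] roll -0.2864609018671871 cur y dir 68.71353909813281
tip [ 0.5433 -0.2086  0.2235] z [ 0.0456 -0.0119 -0.9989]
```

>>> apply_moves --increments '[85,1,0,20,0,85,1,0,50,0,85,1,1,50,0,85,0,0,30,0,85,0,0,0,0]'

```text
t: 12.28
eef_pos: [0.5489, -0.2085, 0.032]
tool_rot: [0.022, 0.185, 0.983, -0.002]
contact_force: [0.3, 0.1, 0.1]
gripper_width: 0.997
```

Run:
```python
from h import *
st();tt([.5485,-.2085,.064],69)
```

```text
t 12.28 tcp [ 0.5489 -0.2085  0.032 ] x [-0.9309  0.3627 -0.044 ] y [0.3628 0.9318 0.0047] z [ 0.0427 -0.0116 -0.999 ] F [0.3415 0.0678 0.0823] g 0.997 q [-0.1392  0.5754  0.524   1.9638 -0.4558  0.6719  1.8654]
shift [-1.0375 -0.0066  3.0339] roll -0.2751060646780985 cur y dir 68.7248939353219
tip [ 0.5474 -0.2081  0.067 ] z [ 0.0427 -0.0116 -0.999 ]
```

>>> apply_moves --increments '[20,0,0,0,0,20,0,0,0,0,20,0,0,0,0,20,0,0,0,0]' --squeeze 50

```text
t: 12.78
eef_pos: [0.5512, -0.2095, 0.0358]
tool_rot: [0.025, 0.185, 0.982, -0.002]
contact_force: [0.2, -0.0, -1.5]
gripper_width: 0.372
```

>>> apply_moves --increments '[20,0,0,-20,0,20,0,0,-50,0,20,0,0,-50,0]'

```text
t: 13.15
eef_pos: [0.5428, -0.2072, 0.1581]
tool_rot: [0.021, 0.185, 0.983, -0.002]
contact_force: [1.2, -0.3, -1.1]
gripper_width: 0.373
```

Run:
```python
from h import *
st()
im,d=snap('side','side9');
cv2.imwrite('pics/crop10.png',cv2.resize(im[190:310,250:410],None,fx=4.5,fy=4.5,interpolation=cv2.INTER_CUBIC))
to([.5155,.211,.15],69)
```

```text
t 13.15 tcp [ 0.5428 -0.2072  0.1581] x [-0.9306  0.3635 -0.0429] y [0.3636 0.9315 0.0042] z [ 0.0415 -0.0117 -0.9991] F [ 1.1976 -0.322  -1.0565] g 0.373 q [-0.2543  0.3955  0.6574  1.8955 -0.3084  0.9063  1.7466]
shift [182.3925 380.0103   7.5362] roll -0.39528378553576715 cur y dir 68.60471621446423
```

>>> apply_moves --increments '[20,26,54,0,0,20,26,54,0,0,20,26,54,0,0,20,26,54,0,0,20,26,54,0,0,20,26,54,0,0,20,26,54,0,0]'

```text
t: 14.08
eef_pos: [0.5206, 0.2127, 0.1692]
tool_rot: [0.035, 0.194, 0.98, 0.001]
contact_force: [0.9, 0.4, -0.5]
gripper_width: 0.369
```

Run:
```python
from h import *
st()
to([.516,.211,-.008],69)
im,d=snap('top','top10');
cv2.imwrite('pics/crop11.png',cv2.resize(im[200:360,200:400],None,fx=4,fy=4,interpolation=cv2.INTER_CUBIC)[:600])
cv2.imwrite('pics/crop11b.png',cv2.resize(im[235:305,310:390],None,fx=8,fy=8,interpolation=cv2.INTER_CUBIC)[:600])
```

```text
t 14.07 tcp [0.5206 0.2127 0.1692] x [-0.9224  0.3804 -0.0676] y [0.3802 0.9248 0.0154] z [ 0.0683 -0.0115 -0.9976] F [ 0.8583  0.422  -0.4885] g 0.369 q [-1.0063  0.3234  0.592   1.9377 -0.1797  0.8831  0.8473]
shift [ 15.5771  -6.0326 176.468 ] roll -1.3515708037197953 cur y dir 67.6484291962802
```

>>> apply_moves --increments '[20,5,-2,55,0,20,5,-2,55,0,20,5,-2,45,0,20,0,0,0,0]'

```text
t: 14.62
eef_pos: [0.5162, 0.2289, 0.0144]
tool_rot: [0.037, 0.185, 0.982, 0.007]
contact_force: [-0.3, -0.1, 0.2]
gripper_width: 0.374
```

Run:
```python
from h import *
st()
to([.516,.211,-.008],69)
im,d=snap('side','side11');
cv2.imwrite('pics/crop12.png',cv2.resize(im[150:270,200:360],None,fx=4.5,fy=4.5,interpolation=cv2.INTER_CUBIC))
```

```text
t 14.62 tcp [0.5162 0.2289 0.0144] x [-0.929   0.3635 -0.0701] y [0.3625 0.9316 0.0273] z [ 0.0752 -0.0001 -0.9972] F [-0.304  -0.0579  0.2006] g 0.374 q [-0.8979  0.5501  0.4432  2.0415 -0.3625  0.5571  0.983 ]
shift [ -4.7718 -17.3416  22.3327] roll -0.26017756938816206 cur y dir 68.73982243061184
```

>>> apply_moves --increments '[20,-4,-17,5,0,20,0,0,0,0]'

```text
t: 14.92
eef_pos: [0.5191, 0.2113, 0.0152]
tool_rot: [0.041, 0.186, 0.982, 0.01]
contact_force: [-0.3, -0.7, -1.0]
gripper_width: 0.368
```

Run:
```python
from h import *
st()
to([.516,.211,-.008],69)
```

```text
t 14.93 tcp [0.5191 0.2113 0.0152] x [-0.9276  0.3654 -0.0771] y [0.3637 0.9308 0.0352] z [ 0.0846  0.0046 -0.9964] F [-0.3218 -0.7211 -1.0222] g 0.368 q [-0.8662  0.538   0.439   2.0605 -0.3652  0.5369  1.0157]
shift [ 4.545  -2.2421 22.8404] roll -0.3440621610739214 cur y dir 68.65593783892608
```

>>> apply_moves --increments '[20,3,-1,23,0]'

```text
t: 15.05
eef_pos: [0.5208, 0.2125, -0.0052]
tool_rot: [0.044, 0.186, 0.981, 0.012]
contact_force: [-0.1, 0.2, -0.6]
gripper_width: 0.373
```

Run:
```python
from h import *
st()
to([.516,.211,-.008],69)
```

```text
t 15.05 tcp [ 0.5208  0.2125 -0.0052] x [-0.9269  0.3665 -0.0811] y [0.3643 0.9304 0.0407] z [ 0.0903  0.0082 -0.9959] F [-0.1235  0.1946 -0.6268] g 0.373 q [-0.8424  0.571   0.4088  2.0668 -0.3914  0.4891  1.0356]
shift [ 4.1012 -3.2989  2.366 ] roll -0.3849071335930603 cur y dir 68.61509286640694
```

>>> apply_moves --increments '[20,4,-3,4,0,60,0,0,0,0,60,0,0,0,0]'

```text
t: 15.42
eef_pos: [0.5178, 0.2115, -0.0072]
tool_rot: [0.045, 0.187, 0.981, 0.014]
contact_force: [0.5, 0.1, -0.8]
gripper_width: 0.699
```

Run:
```python
from h import *
st()
im,d=snap('side','side12');
cv2.imwrite('pics/crop13.png',cv2.resize(im[170:250,220:330],None,fx=6,fy=6,interpolation=cv2.INTER_CUBIC))
```

```text
t 15.43 tcp [ 0.5178  0.2115 -0.0072] x [-0.9263  0.3675 -0.0831] y [0.365  0.93   0.0439] z [ 0.0934  0.0103 -0.9956] F [ 0.5296  0.0662 -0.7928] g 0.699 q [-0.8405  0.569   0.4039  2.0775 -0.3954  0.4757  1.0381]
```

>>> apply_moves --increments '[85,0,0,0,0,85,0,0,-60,0,85,0,0,-60,0,85,0,0,-60,0]'

```text
t: 15.98
eef_pos: [0.4985, 0.2087, 0.1727]
tool_rot: [0.042, 0.186, 0.982, 0.01]
contact_force: [1.0, 1.7, -0.0]
gripper_width: 0.997
```

Run:
```python
from h import *
st()
im,d=snap('side','side13');
cv2.imwrite('pics/crop14.png',cv2.resize(im[170:250,220:330],None,fx=6,fy=6,interpolation=cv2.INTER_CUBIC))
im,d2=snap('top','top13');
for n,dd in [('top',d2),('side',d)]:
    W,uv=world(n,dd)
    for nm,c,r,z0,z1 in [('bladehub',(.516,.211),.03,.02,.047),('bladetop',(.516,.211),.03,.047,.062)]:
        P=W[(np.hypot(W[:,0]-c[0],W[:,1]-c[1])<r)&(W[:,2]>z0)&(W[:,2]<z1)]
        if len(P)>5: print(n,nm,len(P),'mean',P.mean(0),'mid',(P.min(0)+P.max(0))/2,'ext',P.max(0)-P.min(0),'circ',np.array(circ(P)))
```

```text
t 15.97 tcp [0.4985 0.2087 0.1727] x [-0.927   0.3668 -0.0786] y [0.3652 0.9303 0.0351] z [ 0.086   0.0039 -0.9963] F [ 0.9527  1.6949 -0.0248] g 0.997 q [-1.0663  0.2674  0.6299  2.0019 -0.1623  0.8486  0.8387]
top bladehub 68 mean [0.5053 0.2111 0.0369] mid [0.512  0.2099 0.034 ] ext [0.0395 0.0349 0.0254] circ [0.5126 0.21   0.0153]
top bladetop 75 mean [0.513  0.2095 0.0517] mid [0.5141 0.2098 0.0536] ext [0.0358 0.0333 0.0127] circ [0.514  0.2096 0.0117]
side bladehub 58 mean [0.5079 0.1996 0.0348] mid [0.5109 0.2047 0.0339] ext [0.0339 0.0351 0.0242] circ [0.5104 0.207  0.0143]
side bladetop 31 mean [0.5112 0.2054 0.0526] mid [0.512  0.2073 0.0538] ext [0.0265 0.0406 0.0133] circ [0.5112 0.2066 0.0119]
```

>>> apply_moves --increments '[85,0,0,0,0,85,0,0,0,0,85,0,0,0,0]'

```text
t: 16.45
eef_pos: [0.5013, 0.2102, 0.176]
tool_rot: [0.045, 0.187, 0.981, 0.014]
contact_force: [-0.5, 0.1, 0.1]
gripper_width: 0.993
```

Run:
```python
from h import *
st()
```

```text
t 16.45 tcp [0.5013 0.2102 0.176 ] x [-0.9264  0.3673 -0.0826] y [0.3648 0.93   0.0438] z [ 0.0929  0.0105 -0.9956] F [-0.4696  0.131   0.1187] g 0.993 q [-1.0647  0.2626  0.629   1.9988 -0.1627  0.8464  0.8391]
```

>>> apply_moves --increments '[85,42,-42,0,0,85,42,-42,0,0,85,0,0,0,0]'

```text
t: 16.82
eef_pos: [0.3884, 0.1597, 0.1612]
tool_rot: [0.043, 0.187, 0.981, 0.01]
contact_force: [0.2, 0.2, 0.3]
gripper_width: 0.998
```

Run:
```python
from h import *
st()
```

```text
t 16.82 tcp [0.3884 0.1597 0.1612] x [-0.9267  0.3669 -0.0809] y [0.3653 0.9302 0.035 ] z [ 0.0881  0.0029 -0.9961] F [0.2033 0.1866 0.3301] g 0.998 q [-1.2068  0.0237  0.6531  2.2632  0.0419  0.7834  0.6122]
```

>>> apply_moves --increments '[85,30,-30,0,0,85,0,0,0,0]'

```text
t: 17.08
eef_pos: [0.3487, 0.1422, 0.1568]
tool_rot: [0.043, 0.186, 0.981, 0.009]
contact_force: [0.0, -0.7, -0.4]
gripper_width: 0.995
```

Run:
```python
from h import *
st()
```

```text
t 17.07 tcp [0.3487 0.1422 0.1568] x [-0.9268  0.3668 -0.0809] y [0.3653 0.9303 0.0328] z [ 0.0873  0.0009 -0.9962] F [ 0.0142 -0.7069 -0.3859] g 0.995 q [-1.2357 -0.0766  0.6229  2.3479  0.133   0.7881  0.4921]
```

>>> apply_moves --increments '[85,42,-42,0,0,85,42,-42,0,0,85,0,0,0,0]'

```text
t: 17.45
eef_pos: [0.316, 0.1279, 0.1572]
tool_rot: [0.04, 0.187, 0.981, 0.018]
contact_force: [0.7, -0.4, 0.3]
gripper_width: 0.992
```

Run:
```python
from h import *
st()
```

```text
t 17.45 tcp [0.316  0.1279 0.1572] x [-0.927   0.3683 -0.071 ] y [0.3655 0.9295 0.0502] z [ 0.0845  0.0206 -0.9962] F [ 0.6544 -0.4348  0.2876] g 0.992 q [-0.8103 -0.1169  0.1948  2.3946  0.0775  0.7822  0.5257]
```

>>> apply_moves --increments '[85,-55,0,-20,0,85,-55,0,-30,0,85,-55,0,-30,0,85,0,0,0,0,85,0,0,0,0]'

```text
t: 18.08
eef_pos: [0.4709, 0.0667, 0.2496]
tool_rot: [0.041, 0.185, 0.982, 0.015]
contact_force: [-0.2, 0.7, 0.4]
gripper_width: 0.999
```

Run:
```python
from h import *
st()
```

```text
t 18.07 tcp [0.4709 0.0667 0.2496] x [-0.9281  0.3645 -0.0755] y [0.362  0.9311 0.0455] z [ 0.0869  0.0149 -0.9961] F [-0.1729  0.7272  0.3503] g 0.999 q [-0.6978  0.0184  0.4303  2.038   0.0012  0.999   0.9298]
```

>>> apply_moves --increments '[85,0,0,0,10,85,0,0,0,10,85,0,0,0,10,85,0,0,0,10,85,0,0,0,10,85,0,0,0,0,85,0,0,0,0]'

```text
t: 18.95
eef_pos: [0.4643, 0.0731, 0.2432]
tool_rot: [0.028, 0.586, 0.809, 0.027]
contact_force: [0.3, 0.0, 0.1]
gripper_width: 0.997
```

Run:
```python
from h import *
st()
```

```text
t 18.95 tcp [0.4643 0.0731 0.2432] x [-0.3109  0.9503 -0.0137] y [0.9474 0.311  0.0761] z [ 0.0766  0.0107 -0.997 ] F [0.2647 0.0334 0.0502] g 0.997 q [-0.7171  0.0218  0.4317  2.0495  0.0026  0.9957  0.0295]
```

>>> apply_moves --increments '[85,0,0,0,-10,85,0,0,0,-10,85,0,0,0,-10,85,0,0,0,-10,85,0,0,0,-10,85,0,0,0,0,85,0,0,0,0]'

```text
t: 19.82
eef_pos: [0.4626, 0.0745, 0.2416]
tool_rot: [0.036, 0.168, 0.985, 0.011]
contact_force: [-0.7, -0.2, -0.0]
gripper_width: 0.996
```

Run:
```python
from h import *
st()
```

```text
t 19.82 tcp [0.4626 0.0745 0.2416] x [-0.9411  0.3314 -0.0668] y [0.3298 0.9434 0.0338] z [ 0.0742  0.0097 -0.9972] F [-0.6513 -0.2391 -0.0021] g 0.996 q [-0.7029  0.0231  0.4127  2.0517  0.0032  0.9947  0.941 ]
```

>>> apply_moves --increments '[85,0,0,0,0,85,0,0,0,0,85,0,0,0,0,85,0,0,0,0,85,0,0,0,0,85,0,0,0,0]'

```text
t: 20.58
eef_pos: [0.4626, 0.0745, 0.2416]
tool_rot: [0.036, 0.169, 0.985, 0.011]
contact_force: [0.3, 0.1, -0.5]
gripper_width: 0.994
```

Run:
```python
from h import *
st()
```

```text
t 20.57 tcp [0.4626 0.0745 0.2416] x [-0.94    0.3344 -0.0667] y [0.3329 0.9424 0.0339] z [ 0.0742  0.0097 -0.9972] F [ 0.3457  0.1354 -0.4788] g 0.994 q [-0.7028  0.0231  0.4125  2.0518  0.0033  0.9947  0.9377]
```

>>> apply_moves --increments '[85,0,0,-60,0,85,0,0,60,0,85,0,0,-60,0,85,0,0,60,0,85,0,0,-60,0,85,0,0,60,0,85,0,0,0,0,85,0,0,0,0]'

```text
t: 21.58
eef_pos: [0.4453, 0.07, 0.2447]
tool_rot: [0.017, 0.168, 0.986, -0.001]
contact_force: [-0.3, -0.5, 0.3]
gripper_width: 0.993
```

Run:
```python
from h import *
st()
```

```text
t 21.57 tcp [0.4453 0.07   0.2447] x [-0.9429  0.3313 -0.0341] y [0.3313 0.9435 0.0045] z [ 0.0337 -0.0071 -0.9994] F [-0.2654 -0.5398  0.2706] g 0.993 q [-0.7235  0.0131  0.4257  2.0516  0.013   1.0479  0.9288]
```

>>> apply_moves --increments '[85,-55,0,0,0,85,0,0,0,0,85,55,0,0,0,85,0,0,0,0,85,-55,0,0,0,85,0,0,0,0,85,55,0,0,0,85,0,0,0,0,85,0,0,0,0]'

```text
t: 22.7
eef_pos: [0.4524, 0.0738, 0.2562]
tool_rot: [0.025, 0.167, 0.986, 0.005]
contact_force: [-0.7, 0.2, -0.4]
gripper_width: 0.991
```

Run:
```python
from h import *
st()
```

```text
t 22.7 tcp [0.4524 0.0738 0.2562] x [-0.9432  0.3288 -0.0481] y [0.3283 0.9444 0.0178] z [ 0.0513  0.001  -0.9987] F [-0.7468  0.2182 -0.4476] g 0.991 q [-0.7595  0.0008  0.4575  2.0357  0.016   1.0559  0.9262]
```

>>> apply_moves --increments '[85,0,0,-60,0,85,0,0,60,0,85,0,0,-60,0,85,0,0,60,0,85,0,0,-60,0,85,0,0,60,0,85,0,0,-60,0,85,0,0,60,0,85,0,0,0,0,85,0,0,0,0]'

```text
t: 23.95
eef_pos: [0.4271, 0.0633, 0.2637]
tool_rot: [-0.006, 0.168, 0.986, -0.014]
contact_force: [0.7, -0.1, 0.8]
gripper_width: 0.997
```

Run:
```python
from h import *
st()
im,d=snap('top','top14'); im2,d2=snap('side','side14')
cv2.imwrite('pics/crop15.png',cv2.resize(im[235:295,310:390],None,fx=9,fy=9,interpolation=cv2.INTER_CUBIC))
cv2.imwrite('pics/crop16.png',cv2.resize(im2[250:300,295:355],None,fx=11,fy=11,interpolation=cv2.INTER_CUBIC))
for n,dd in [('top',d),('side',d2)]:
    W,uv=world(n,dd)
    for nm,c,r,z0,z1 in [('hub',(.548,-.209),.03,.01,.045),('top',(.548,-.209),.03,.045,.062)]:
        P=W[(np.hypot(W[:,0]-c[0],W[:,1]-c[1])<r)&(W[:,2]>z0)&(W[:,2]<z1)]
        if len(P)>5: print(n,nm,len(P),'mean',P.mean(0),'mid',(P.min(0)+P.max(0))/2,'ext',P.max(0)-P.min(0),'circ',np.array(circ(P)))
```

```text
t 23.95 tcp [0.4271 0.0633 0.2637] x [-0.9436  0.331   0.0066] y [ 0.3307  0.9432 -0.0305] z [-0.0163 -0.0266 -0.9995] F [ 0.6796 -0.1498  0.7736] g 0.997 q [-0.7799 -0.0108  0.4748  2.0272  0.0278  1.1477  0.9166]
top hub 8 mean [ 0.5427 -0.1934  0.0196] mid [ 0.5462 -0.1939  0.0206] ext [0.0142 0.0057 0.0139] circ [ 0.5471 -0.198   0.0079]
side hub 94 mean [ 0.5435 -0.2208  0.0276] mid [ 0.548  -0.2176  0.0277] ext [0.0378 0.0277 0.0344] circ [ 0.5479 -0.2118  0.0153]
side top 61 mean [ 0.546  -0.2126  0.0495] mid [ 0.5466 -0.21    0.0526] ext [0.0322 0.0346 0.0148] circ [ 0.546  -0.2109  0.0123]
```

Run:
```python
from h import *
def line(n,f,ax,z,r,nm):
    im=cv2.imread(f'pics/{f}.png').astype(float); g=im.min(2)
    S=6; big=cv2.resize(g,None,fx=1,fy=1)
    # pixels whose plane-intersection falls within r of axis
    c=proj(n,[[ax[0],ax[1],z]])[0]
    u0,v0=np.round(c).astype(int)
    P=[];Wt=[]
    for v in range(v0-9,v0+10):
        for u in range(u0-9,u0+10):
            w=ray(n,[[u,v]],z)[0]
            if np.hypot(w[0]-ax[0],w[1]-ax[1])<r: P.append(w);Wt.append(g[v,u])
    P=np.array(P);Wt=np.array(Wt)
    print(nm,n,f,'px',c,len(P),'bright',np.sort(Wt)[::-1][:12])
    t=np.sort(Wt)[::-1]
    for th in (np.median(Wt)+40,np.median(Wt)+70):
        k=Wt>th
        if k.sum()<3: continue
        w=Wt[k]-th; m=(P[k]*w[:,None]).sum(0)/w.sum(); Q=(P[k]-m)[:,:2]
        C=(Q*w[:,None]).T@Q/w.sum(); e,V=np.linalg.eigh(C)
        print('  th',th,k.sum(),'c',m,'ang',np.degrees(np.arctan2(V[1,1],V[0,1])),'sd',np.sqrt(e))
line('side','side14',(.547,-.2105),.048,.016,'grater')
line('side','side13',(.547,-.2105),.048,.016,'grater')
line('top','top10',(.5485,-.2085),.048,.016,'grater')
for f in ('side14','side13'): line('side',f,(.4485,.425),.114,.012,'spindle')
for f in ('top14','top10','top1'): line('top',f,(.449,.427),.114,.012,'spindle')
a=cv2.imread('pics/side14.png');b=cv2.imread('pics/top14.png')
pa=proj('side',[[.4485,.425,.114]])[0];pb=proj('top',[[.449,.427,.114]])[0]
def cr(i,p): u,v=np.round(p).astype(int); return cv2.resize(i[v-14:v+15,u-14:u+15],(400,400),interpolation=cv2.INTER_CUBIC)
cv2.imwrite('pics/spin.png',np.hstack([cr(a,pa),cr(b,pb)]))
```

```text
grater side side14 px [325.8758 269.5676] 50 bright [246. 244. 240. 228. 225. 206. 188. 186. 160. 144. 143. 142.]
  th 160.0 8 c [ 0.5468 -0.2069  0.048 ] ang -176.91944226322707 sd [0.0017 0.0102]
  th 190.0 6 c [ 0.5469 -0.2066  0.048 ] ang -176.22601968826356 sd [0.0015 0.0102]
grater side side13 px [325.8758 269.5676] 50 bright [246. 244. 240. 228. 225. 207. 187. 186. 156. 146. 145. 141.]
  th 160.0 8 c [ 0.5467 -0.2069  0.048 ] ang -176.89356363756534 sd [0.0017 0.0102]
  th 190.0 6 c [ 0.5468 -0.2066  0.048 ] ang -176.2392912078651 sd [0.0015 0.0102]
grater top top10 px [348.5461 252.8651] 71 bright [214. 208. 197. 197. 193. 179. 178. 178. 174. 174. 172. 171.]
  th 178.0 6 c [ 0.5614 -0.21    0.048 ] ang 176.00397675725426 sd [0.0023 0.0027]
spindle side side14 px [243.6495 174.854 ] 14 bright [237. 231. 205. 200. 186. 171. 170. 155. 143. 134. 132. 126.]
  th 202.5 3 c [0.4441 0.4257 0.114 ] ang -172.52997119825153 sd [0.0012 0.003 ]
spindle side side13 px [243.6495 174.854 ] 14 bright [237. 230. 206. 202. 186. 171. 170. 154. 144. 133. 131. 126.]
  th 202.0 3 c [0.4443 0.4258 0.114 ] ang -167.35444228850142 sd [0.0013 0.0035]
spindle top top14 px [159.019  349.8182] 55 bright [204. 201. 201. 198. 198. 197. 196. 196. 193. 191. 191. 190.]
spindle top top10 px [159.019  349.8182] 55 bright [202. 199. 199. 197. 196. 194. 194. 193. 191. 189. 188. 188.]
spindle top top1 px [159.019  349.8182] 55 bright [205. 204. 203. 201. 199. 199. 198. 198. 195. 193. 193. 193.]
```

Run:
```python
from h import *
p=ray('top',[[347.06,249.3],[351.06,254.6]],.048);print(p,np.degrees(np.arctan2(*(p[0]-p[1])[[1,0]])))
p=ray('side',[[241.8,175.0],[245.8,173.5]],.114);print(p,np.degrees(np.arctan2(*(p[1]-p[0])[[1,0]])))
# average several frames & contrast
A=[];B=[]
for i in range(4):
    A.append(snap('side')[0].astype(float));B.append(snap('top')[0].astype(float))
a=np.mean(A,0);b=np.mean(B,0);np.save('avg_s.npy',a);np.save('avg_t.npy',b)
def cr(i,n,X,lo,hi):
    u,v=np.round(proj(n,[X])[0]).astype(int)
    c=np.clip((i[v-8:v+9,u-8:u+9]-lo)/(hi-lo)*255,0,255).astype(np.uint8)
    c=cv2.resize(c,(398,398),interpolation=cv2.INTER_NEAREST)
    # annotated axes
    def P(x): q=proj(n,[x])[0]; return tuple(int(k) for k in ((q-[u-8,v-8]+.5)*398/17))
    c2=c.copy()
    for z in (.092,.114,.124): cv2.circle(c2,P([X[0],X[1],z]),3,(0,0,255),-1)
    cv2.arrowedLine(c2,P([X[0]-.0095,X[1],.114]),P([X[0]+.0095,X[1],.114]),(0,200,0),1)
    return c2
cv2.imwrite('pics/spin2.png',np.hstack([cr(a,'side',[.4485,.425,.114],60,255),cr(b,'top',[.449,.427,.114],60,230)]))
u,v=np.round(proj('side',[[.4485,.425,.114]])[0]).astype(int);print(u,v);print(a[v-6:v+5,u-6:u+7].min(2).astype(int))
u,v=np.round(proj('top',[[.449,.427,.114]])[0]).astype(int);print(u,v);print(b[v-7:v+8,u-7:u+8].min(2).astype(int))
print(b[v-7:v+8,u-7:u+8].astype(int)[...,0]-b[v-7:v+8,u-7:u+8].astype(int)[...,2])
```

```text
[[ 0.5625 -0.2102  0.048 ]
 [ 0.5393 -0.2128  0.048 ]] 6.237337064050062
[[0.4411 0.4265 0.114 ]
 [0.4599 0.4342 0.114 ]] 22.205220756619564
244 175
[[ 93  96  94  97  96  97 100 102 104 105 107 110 111]
 [ 94  96  93  96  96  98  98 101 103 106 110 111 111]
 [ 95  96  95  95  97 125 110 102 105 109 118 116 114]
 [ 95  95  95  95 100 198 150 116 112 109 108 117 122]
 [ 95  96  95  97 116 187 156 178 140 109 110 113 113]
 [ 95  95  94 103 171 200 171 204 154 111 112 112 113]
 [ 95  96  94 132 237 232 186 126 108 110 111 115 114]
 [ 95  95  97 127 145 132 125 123 116 111 111 112 115]
 [ 95  95 104 117 154 142 127 122 121 118 117 113 115]
 [ 98 115 131 129 155 143 126 122 114 141 165 163 159]
 [155 198 219 193 171 165 156 145 117 171 233 247 247]]
159 350
[[191 191 191 191 191 191 191 191 191 191 191 191 191 191 191]
 [191 191 191 191 191 191 191 191 191 191 191 191 191 191 191]
 [191 191 191 191 191 191 190 190 190 191 191 191 191 191 191]
 [191 191 191 191 193 191 188 186 188 190 191 191 191 191 191]
 [191 191 191 193 197 198 191 184 182 185 187 188 189 191 191]
 [191 191 191 194 201 
[... 629 characters left out ...]
17 17 17 16 17 17 16 17 16]
 [16 16 16 17 17 17 16 16 17 17 17 17 17 16 17]
 [17 17 16 17 17 16 16 17 17 17 17 16 17 17 17]
 [16 16 16 17 15 15 14 16 17 17 16 16 17 17 17]
 [17 17 17 16 13  9  9 12 15 16 16 17 17 16 17]
 [16 17 17 15 11  7  7  8 10 13 14 16 17 17 17]
 [16 17 16 15 11  7  6  7  7  7  9 13 16 16 16]
 [16 17 16 16 12  9  8  7  5  5  5  9 14 16 17]
 [16 17 17 16 15 11  8  7  5  5  4  7 12 15 16]
 [17 16 16 16 16 14 10  8  7  6  6  7 11 14 14]
 [17 17 17 17 17 16 14 11  8  8  7  9 12 13 14]
 [17 17 17 16 17 16 16 14 13 10 10 11 13 13 13]
 [17 17 17 17 17 17 16 16 14 13 12 13 13 13 12]
 [17 17 17 17 17 17 16 15 15 14 14 12 13 11 12]
 [17 17 17 16 16 16 15 14 14 14 13 13 11 13 14]]
```

Run:
```python
from h import *
for n,q in [('side',[[242.4,174.9],[245.3,173.6]]),('top',[[156.6,347.9],[161.0,350.4]])]:
    p=ray(n,q,.114);d=p[1]-p[0];print(n,p,'mid',p.mean(0),'len',np.hypot(d[0],d[1]),'ang',np.degrees(np.arctan2(d[1],d[0])))
# grater hub top with same for side
a=np.load('avg_s.npy').min(2).astype(int); print(a[262:276,316:336])
# robust bowl rim circle: top and side depth
for n,f in [('top','d_top1.npy'),('side','d_side.npy')]:
    W,_=world(n,np.load(f)); 
    P=W[(abs(W[:,2]-.1235)<.005)&(np.hypot(W[:,0]-.45,W[:,1]-.426)<.082)&(np.hypot(W[:,0]-.45,W[:,1]-.426)>.06)]
    for _ in range(6):
        c=circ(P); r=np.hypot(P[:,0]-c[0],P[:,1]-c[1])-c[2]; P=P[abs(r)<max(.003,2*np.std(r))]
    print(n,len(P),np.array(c),np.std(r))
    # base block
    P=W[(W[:,2]>.03)&(W[:,2]<.08)&(np.hypot(W[:,0]-.45,W[:,1]-.426)<.13)]; print(P.min(0),P.max(0))
```

```text
side [[0.4436 0.4265 0.114 ]
 [0.4578 0.434  0.114 ]] mid [0.4507 0.4302 0.114 ] len 0.01599748012233522 ang 28.002832430314594
top [[0.4573 0.4315 0.114 ]
 [0.445  0.4224 0.114 ]] mid [0.4512 0.427  0.114 ] len 0.015275575700247814 ang -143.39697908949378
[[ 32  31  30  32  34  34  32  33  32  33  42  43  35  31  31  33  35  30
   31  30]
 [ 31  32  33  34  33  33  31  33  34  32  34  32  34  33  32  31  32  33
   35  33]
 [ 33  36  34  34  32  34  34  34  34  33  33  33  35  36  33  31  30  30
   31  32]
 [ 35  34  36  36  34  36  33  34  39  44  42  37  37  35  33  31  31  30
   31  33]
 [ 35  36  36  34  34  34  38  49  74  84  85  72  65  65  56  39  31  32
   31  31]
 [ 36  39  37  36  35  36  70 112 123 123 121 119 157 182 148  76  34  34
   35  31]
 [ 37  36  36  36  34  61 108 142 134 103  95  79 244 246 188  86  38  34
   34  32]
 [ 37  42  50  71  78  90 139 227 207 120  77  68  94 119 122  86  55  54
   42  34]
 [ 68 114 135 183 206 146 225 239 186 121 104 117 125 124 111 120 154 170
  121  68]
 [189 240 235 193 208 152  91 111 118 122 122 122 119 109  77 107 231 248
  223 173]
 [240 246 249 235 223 150  72  80  87  95  99  98  79  62  56  93 230 241
  202 235]
 [211 234 246 238 224 143  74  69  64  63  60  56  52  50  63  90 225 247
  238 243]
 [183 236 246 248 209 101  67  66  70  65  57  53  61  55  53  57 149 237
  237 244]
 [223 233 242 245 232 146  67  66  63  59  55  53  54  50  53  93 232 248
  247 246]]
top 259 [0.45   0.4257 0.0729] 0.0015618964559918648
[0.359  0.3447 0.03  ] [0.5236 0.5001 0.08  ]
side 130 [0.4478 0.4261 0.0731] 0.002080956801385877
[0.3571 0.3388 0.0303] [0.5516 0.5055 0.0798]
```

Run:
```python
from h import *
tt([.5475,-.2095,.20],69)
```

```text
shift [-206.2915 -214.6606  101.6407] roll 1.7321056366863559 cur y dir 70.73210563668636
tip [0.4256 0.064  0.2966] z [-0.02   -0.0277 -0.9994]
```

>>> apply_moves --increments '[85,-41,-43,0,0,85,-41,-43,20,0,85,-41,-43,20,0,85,-41,-43,20,0,85,-41,-43,20,0,85,0,0,0,0,85,0,0,0,0]'

```text
t: 25.32
eef_pos: [0.5513, -0.2104, 0.1858]
tool_rot: [-0.006, 0.163, 0.987, -0.015]
contact_force: [-0.1, 0.0, 0.6]
gripper_width: 0.996
```

Run:
```python
from h import *
st();tt([.5475,-.2095,.014],69)
```

```text
t 25.32 tcp [ 0.5513 -0.2104  0.1858] x [-0.947   0.3212  0.0071] y [ 0.3208  0.9466 -0.0317] z [-0.0169 -0.0277 -0.9995] F [-0.0683  0.0249  0.6417] g 0.996 q [-0.2763  0.414   0.6824  1.8066 -0.2631  1.0282  1.747 ]
shift [  2.6704   5.0991 206.7275] roll 2.2788065822658865 cur y dir 71.27880658226589
tip [ 0.5519 -0.2095  0.2208] z [-0.0169 -0.0277 -0.9995]
```

>>> apply_moves --increments '[85,1,2,55,0,85,1,2,55,0,85,0,0,50,0,85,0,0,25,0,85,0,0,0,0]'

```text
t: 25.95
eef_pos: [0.553, -0.2014, 0.0003]
tool_rot: [-0.002, 0.156, 0.988, -0.012]
contact_force: [-0.7, 0.2, 1.3]
gripper_width: 0.996
```

Run:
```python
from h import *
st();tt([.5475,-.2095,.014],69)
```

```text
t 25.95 tcp [ 0.553  -0.2014  0.0003] x [-0.9511  0.3089 -0.0003] y [ 0.3088  0.9508 -0.0243] z [-0.0072 -0.0232 -0.9997] F [-0.7375  0.1789  1.3146] g 0.996 q [-0.1535  0.6505  0.5153  1.9343 -0.4559  0.6751  1.8925]
shift [ 2.7631 -9.7511 21.5324] roll 3.0074051155095134 cur y dir 72.00740511550951
tip [ 0.5533 -0.2006  0.0353] z [-0.0072 -0.0232 -0.9997]
```

>>> apply_moves --increments '[85,3,-9,12,0,85,0,0,8,0,85,0,0,0,0]'

```text
t: 26.32
eef_pos: [0.5495, -0.2091, -0.0171]
tool_rot: [0.001, 0.155, 0.988, -0.012]
contact_force: [-0.6, 0.9, -0.3]
gripper_width: 0.998
```

Run:
```python
from h import *
st();tt([.5475,-.2095,.014],69)
```

```text
t 26.32 tcp [ 0.5495 -0.2091 -0.0171] x [-0.9517  0.3068 -0.0056] y [ 0.3069  0.9515 -0.0229] z [-0.0016 -0.0235 -0.9997] F [-0.6351  0.9131 -0.335 ] g 0.998 q [-0.1218  0.6721  0.4914  1.9443 -0.4753  0.6356  1.9248]
shift [ 1.6355 -1.6917  3.9308] roll 3.1230945950235594 cur y dir 72.12309459502356
tip [ 0.5496 -0.2083  0.0179] z [-0.0016 -0.0235 -0.9997]
```

>>> apply_moves --increments '[20,0,0,0,0,20,0,0,0,0,20,0,0,0,0,20,0,0,0,0,20,0,0,0,0]' --squeeze 70

```text
t: 26.95
eef_pos: [0.5508, -0.2095, -0.0154]
tool_rot: [0.002, 0.155, 0.988, -0.012]
contact_force: [-0.9, -0.0, 0.4]
gripper_width: 0.374
```

Run:
```python
from h import *
st();tt([.5475,-.2095,.014],69)
```

```text
t 26.95 tcp [ 0.5508 -0.2095 -0.0154] x [-0.9517  0.3069 -0.0082] y [ 0.307   0.9515 -0.0223] z [ 0.0009 -0.0238 -0.9997] F [-0.8689 -0.0012  0.4463] g 0.374 q [-0.1223  0.6698  0.4926  1.9431 -0.475   0.6367  1.9246]
shift [ 2.8557 -1.6734  5.6365] roll 3.117989789391757 cur y dir 72.11798978939176
tip [ 0.5507 -0.2087  0.0196] z [ 0.0009 -0.0238 -0.9997]
```

>>> apply_moves --increments '[20,0,0,-20,0,20,0,0,-55,0,20,0,0,-55,0,20,0,0,-55,0,20,0,0,0,0,20,0,0,0,0]'

```text
t: 27.7
eef_pos: [0.5499, -0.205, 0.1789]
tool_rot: [0.003, 0.156, 0.988, -0.011]
contact_force: [-0.2, 0.2, -1.3]
gripper_width: 0.375
```

Run:
```python
from h import *
st()
im,d=snap('side','side15');
cv2.imwrite('pics/crop17.png',cv2.resize(im[170:290,250:410],None,fx=4.5,fy=4.5,interpolation=cv2.INTER_CUBIC))
```

```text
t 27.7 tcp [ 0.5499 -0.205   0.1789] x [-0.9513  0.3082 -0.0086] y [ 0.3083  0.951  -0.0218] z [ 0.0014 -0.0234 -0.9997] F [-0.2186  0.2408 -1.315 ] g 0.375 q [-0.286   0.4063  0.6845  1.8345 -0.2769  0.9935  1.7663]
```

```bash
cat >> h.py <<'E'
from scipy.optimize import least_squares
def disc(n,d,c,zp,r,tol=.008,rr=.075):
    """fit circle radius r to hull of plate points (plane z=zp) near c"""
    W,uv=world(n,d)
    k=(np.hypot(W[:,0]-c[0],W[:,1]-c[1])<rr)&(abs(W[:,2]-zp)<tol)
    hull=cv2.convexHull(uv[k].astype(np.int32))[:,0].astype(float)
    # densify hull edges lightly
    P=ray(n,hull,zp)
    f=lambda p:np.hypot(P[:,0]-p[0],P[:,1]-p[1])-p[2]
    s=least_squares(f,[c[0],c[1],r],loss='soft_l1',f_scale=.002)
    return s.x,len(P),np.median(W[k],0)
E
python3 - <<'E'
from h import *
o,R=tool()
zp=o['eef_pos'][2]+.0154+.004
for n in ('side','top'):
    im,d=snap(n,n+'16')
    for tol in (.006,.01): print(n,disc(n,d,o['eef_pos'][:2],zp,.058,tol))
e=o['eef_pos']-R[:,2]*.02; print(e)
# calibrate on the fixed pots? grater at rest earlier in side14 has no depth saved
E
```

```text
side (array([ 0.5469, -0.2053,  0.0582]), 18, array([ 0.537 , -0.2181,  0.1998]))
side (array([ 0.5469, -0.2053,  0.0582]), 18, array([ 0.5376, -0.2183,  0.1999]))
top (array([ 0.5472, -0.2098,  0.0516]), 8, array([ 0.5319, -0.2515,  0.1991]))
top (array([ 0.5472, -0.2098,  0.0516]), 8, array([ 0.5319, -0.2513,  0.1992]))
[ 0.5501 -0.2049  0.199 ]
```

Run:
```python
from h import *
to([.451,.426,.18],99)
```

```text
shift [288.5244 569.8492 -17.1003] roll -26.981993977346605 cur y dir 72.0180060226534
```

>>> apply_moves --increments '[20,26,52,0,0,20,26,52,0,0,20,26,52,0,0,20,26,52,0,0,20,26,52,0,0,20,26,52,0,0,20,26,52,0,0,20,26,52,0,0,20,26,52,0,0,20,20,40,0,0,20,0,0,0,0,20,0,0,0,0]'

```text
t: 29.35
eef_pos: [0.456, 0.3679, 0.1466]
tool_rot: [-0.007, 0.159, 0.987, -0.022]
contact_force: [0.3, -1.3, -1.5]
gripper_width: 0.373
```

Run:
```python
from h import *
st();to([.451,.426,.18],99)
```

```text
t 29.35 tcp [0.456  0.3679 0.1466] x [-0.9494  0.314   0.0062] y [ 0.3134  0.9485 -0.0462] z [-0.0204 -0.0419 -0.9989] F [ 0.327  -1.2877 -1.5237] g 0.373 q [-1.1893  0.4473  0.5245  1.8164 -0.2396  0.9886  0.6855]
shift [ 23.2272  52.0314 -35.7403] roll -27.286213327517487 cur y dir 71.71378667248251
```

>>> apply_moves --increments '[20,23,50,-15,0,20,0,0,-5,0,20,0,0,0,-9,20,0,0,0,-9,20,0,0,0,-9,20,0,0,0,0,20,0,0,0,0]'

```text
t: 30.22
eef_pos: [0.4541, 0.4109, 0.162]
tool_rot: [-0.014, -0.073, 0.997, -0.024]
contact_force: [0.5, 0.4, -0.8]
gripper_width: 0.373
```

Run:
```python
from h import *
st();to([.451,.426,.15],99)
o,R=tool()
zp=o['eef_pos'][2]+.0154+.004
for n in ('side','top'):
    im,d=snap(n,n+'17')
    print(n,disc(n,d,o['eef_pos'][:2],zp,.058,.008))
    u,v=proj(n,[o['eef_pos']])[0].astype(int)
    cv2.imwrite(f'pics/crop18{n}.png',cv2.resize(im[max(0,v-50):v+40,max(0,u-60):u+60],None,fx=5,fy=5,interpolation=cv2.INTER_CUBIC))
```

```text
t 30.23 tcp [0.4541 0.4109 0.162 ] x [-0.9891 -0.1441  0.031 ] y [-0.1455  0.9883 -0.0466] z [-0.0239 -0.0506 -0.9984] F [ 0.4558  0.387  -0.8491] g 0.373 q [-1.1466  0.4615  0.4083  1.7238 -0.1826  1.0502  1.0397]
shift [ 0.5252 15.8889 11.286 ] roll -0.6260760211582976 cur y dir 98.3739239788417
side (array([0.4499, 0.4101, 0.0566]), 15, array([0.4429, 0.3972, 0.1833]))
top (array([0.4508, 0.4096, 0.0565]), 22, array([0.435 , 0.4054, 0.1818]))
```

>>> apply_moves --increments '[20,0,0,-30,0,20,0,0,-30,0,20,0,0,0,0,20,0,0,0,0,20,0,0,50,0,20,0,0,-50,0,20,0,0,50,0,20,0,0,-50,0,20,0,0,0,0,20,0,0,0,0]'

```text
t: 31.58
eef_pos: [0.4445, 0.4037, 0.2043]
tool_rot: [-0.026, -0.069, 0.997, -0.037]
contact_force: [0.2, 0.9, -1.6]
gripper_width: 0.369
```

Run:
```python
from h import *
st();to([.451,.426,.15],99)
```

```text
t 31.57 tcp [0.4445 0.4037 0.2043] x [-0.9891 -0.136   0.056 ] y [-0.1397  0.9877 -0.07  ] z [-0.0458 -0.077  -0.996 ] F [ 0.2496  0.9143 -1.5865] g 0.369 q [-1.1656  0.4216  0.4264  1.6823 -0.1593  1.1639  1.0141]
shift [-12.4689  24.9583  52.0327] roll -0.9482814608381602 cur y dir 98.05171853916184
```

>>> apply_moves --increments '[20,-45,30,0,0,20,0,0,0,0,20,45,-30,0,0,20,0,0,0,0,20,-45,30,0,0,20,0,0,0,0,20,45,-30,0,0,20,0,0,0,0,20,0,0,0,0]'

```text
t: 32.7
eef_pos: [0.4413, 0.4007, 0.1978]
tool_rot: [-0.029, -0.069, 0.996, -0.04]
contact_force: [1.2, 0.0, -1.5]
gripper_width: 0.371
```

Run:
```python
from h import *
st();to([.451,.426,.15],99)
```

```text
t 32.7 tcp [0.4413 0.4007 0.1978] x [-0.9889 -0.1344  0.0634] y [-0.139   0.9874 -0.076 ] z [-0.0524 -0.084  -0.9951] F [ 1.2366  0.0467 -1.4712] g 0.371 q [-1.1711  0.4275  0.4331  1.6923 -0.1643  1.1596  1.0174]
shift [-16.0421  27.2421  44.9042] roll -0.9853578955749924 cur y dir 98.01464210442501
```

>>> apply_moves --increments '[20,-45,30,0,0,20,45,-30,0,0,20,-45,30,0,0,20,45,-30,0,0,20,0,0,0,0,20,0,0,0,0]'

```text
t: 33.45
eef_pos: [0.4412, 0.3997, 0.1743]
tool_rot: [-0.044, -0.067, 0.995, -0.061]
contact_force: [0.8, 0.4, -1.1]
gripper_width: 0.37
```

Run:
```python
from h import *
st();to([.451,.426,.15],99)
```

```text
t 33.45 tcp [0.4412 0.3997 0.1743] x [-0.9871 -0.1286  0.0956] y [-0.1392  0.9836 -0.1145] z [-0.0793 -0.1264 -0.9888] F [ 0.7757  0.4019 -1.1022] g 0.37 q [-1.1687  0.483   0.4368  1.6762 -0.1747  1.1748  1.0236]
shift [-15.3904  27.239   19.9421] roll -0.9432453552905713 cur y dir 98.05675464470943
```

>>> apply_moves --increments '[20,0,0,-60,0,20,0,0,-40,0,20,0,0,0,0,20,0,0,0,0]'

```text
t: 33.95
eef_pos: [0.4515, 0.4143, 0.2802]
tool_rot: [-0.041, -0.067, 0.995, -0.057]
contact_force: [-0.6, 0.3, -2.5]
gripper_width: 0.372
```

Run:
```python
from h import *
st()
```

```text
t 33.95 tcp [0.4515 0.4143 0.2802] x [-0.9876 -0.1291  0.0896] y [-0.1385  0.9845 -0.108 ] z [-0.0742 -0.1191 -0.9901] F [-0.6347  0.2637 -2.4529] g 0.372 q [-1.1818  0.4212  0.4617  1.5171 -0.1483  1.3826  1.0006]
```

>>> apply_moves --increments '[20,0,0,12,0,20,0,0,0,0,20,0,0,12,0,20,0,0,0,0,20,0,0,12,0,20,0,0,0,0]'

```text
t: 34.7
eef_pos: [0.4469, 0.4079, 0.2384]
tool_rot: [-0.043, -0.067, 0.995, -0.059]
contact_force: [-0.3, 0.5, -0.8]
gripper_width: 0.373
```

Run:
```python
from h import *
st()
```

```text
t 34.7 tcp [0.4469 0.4079 0.2384] x [-0.9872 -0.1284  0.0943] y [-0.1386  0.984  -0.1121] z [-0.0784 -0.1237 -0.9892] F [-0.3335  0.5159 -0.7645] g 0.373 q [-1.1785  0.441   0.4535  1.5851 -0.1566  1.3027  1.0083]
```

>>> apply_moves --increments '[20,0,0,12,0,20,0,0,12,0,20,0,0,12,0,20,0,0,12,0,20,0,0,0,0,20,0,0,0,0]'

```text
t: 35.45
eef_pos: [0.4428, 0.4015, 0.1873]
tool_rot: [-0.043, -0.067, 0.995, -0.059]
contact_force: [-0.4, -0.0, -0.2]
gripper_width: 0.372
```

Run:
```python
from h import *
st()
```

```text
t 35.45 tcp [0.4428 0.4015 0.1873] x [-0.9872 -0.1283  0.0944] y [-0.1386  0.9839 -0.1124] z [-0.0785 -0.124  -0.9892] F [-0.3807 -0.0255 -0.1667] g 0.372 q [-1.1709  0.4729  0.4413  1.6594 -0.1716  1.199   1.0212]
```

>>> apply_moves --increments '[20,45,-30,0,0,20,-45,30,0,0,20,45,-30,0,0,20,-45,30,0,0,20,0,0,0,0,20,0,0,0,0]'

```text
t: 36.2
eef_pos: [0.4306, 0.3856, 0.1703]
tool_rot: [-0.061, -0.063, 0.993, -0.076]
contact_force: [0.2, 0.1, -1.9]
gripper_width: 0.373
```

Run:
```python
from h import *
st()
```

```text
t 36.2 tcp [0.4306 0.3856 0.1703] x [-0.9845 -0.1161  0.1315] y [-0.1348  0.9804 -0.144 ] z [-0.1122 -0.1595 -0.9808] F [ 0.1758  0.0992 -1.88  ] g 0.373 q [-1.1743  0.4914  0.4502  1.6847 -0.1785  1.2087  1.0266]
```

Run:
```python
from h import *
to([.556,.06,.16],None)
```

```text
shift [ -87.0152 -334.6569   47.9803] roll None cur y dir 97.83057279031443
```

>>> apply_moves --increments '[20,-14,-55,5,0,20,-14,-55,5,0,20,-14,-55,5,0,20,-14,-55,5,0,20,-14,-55,5,0,20,-14,-55,5,0,20,0,0,0,0,20,0,0,0,0]'

```text
t: 37.2
eef_pos: [0.5676, 0.0656, 0.187]
tool_rot: [-0.048, -0.066, 0.994, -0.069]
contact_force: [-0.9, 0.6, -0.8]
gripper_width: 0.373
```

Run:
```python
from h import *
st();to([.556,.06,.02],None)
```

```text
t 37.2 tcp [0.5676 0.0656 0.187 ] x [-0.9865 -0.1252  0.1055] y [-0.1386  0.9816 -0.1313] z [-0.0871 -0.1441 -0.9857] F [-0.8732  0.6105 -0.788 ] g 0.373 q [-0.7186  0.4277  0.5654  1.762  -0.1082  1.1287  1.5739]
shift [ -5.4353  18.0501 166.4841] roll None cur y dir 98.03929498666784
```

>>> apply_moves --increments '[20,-2,6,55,0,20,-2,6,55,0,20,-1,6,55,0,20,0,0,0,0,20,0,0,0,0]'

```text
t: 37.83
eef_pos: [0.5616, 0.0704, 0.023]
tool_rot: [-0.042, -0.072, 0.994, -0.066]
contact_force: [0.2, -0.2, -1.0]
gripper_width: 0.372
```

Run:
```python
from h import *
st();to([.556,.06,-.006],None)
```

```text
t 37.83 tcp [0.5616 0.0704 0.023 ] x [-0.9862 -0.1376  0.0926] y [-0.1486  0.981  -0.125 ] z [-0.0736 -0.137  -0.9878] F [ 0.2429 -0.1708 -1.0148] g 0.372 q [-0.6547  0.6242  0.4739  1.8967 -0.2177  0.7948  1.6315]
shift [ 4.311  -5.7762 30.4564] roll None cur y dir 98.61402070133364
```

>>> apply_moves --increments '[20,2,-3,22,0,20,0,0,4,0,20,0,0,5,0,20,0,0,5,0]'

```text
t: 38.33
eef_pos: [0.5651, 0.0661, -0.0044]
tool_rot: [-0.034, -0.073, 0.995, -0.064]
contact_force: [0.1, -0.2, -1.8]
gripper_width: 0.373
```

Run:
```python
from h import *
st()
```

```text
t 38.33 tcp [ 0.5651  0.0661 -0.0044] x [-0.987  -0.141   0.0777] y [-0.1497  0.9812 -0.1214] z [-0.0591 -0.1315 -0.9896] F [ 0.137  -0.1949 -1.8081] g 0.373 q [-0.6291  0.6603  0.4512  1.9116 -0.2388  0.7269  1.6534]
```

>>> apply_moves --increments '[20,0,0,6,0,20,0,0,6,0,20,0,0,6,0]'

```text
t: 38.7
eef_pos: [0.5672, 0.0623, -0.0152]
tool_rot: [-0.033, -0.071, 0.995, -0.062]
contact_force: [-12.5, -0.2, 52.7]
gripper_width: 0.376
```

Run:
```python
from h import *
st()
```

```text
t 38.7 tcp [ 0.5672  0.0623 -0.0152] x [-0.9878 -0.137   0.0736] y [-0.1451  0.9822 -0.1196] z [-0.0559 -0.1289 -0.9901] F [-12.5498  -0.178   52.7418] g 0.376 q [-0.6147  0.6768  0.4429  1.9137 -0.2493  0.704   1.6631]
```

>>> apply_moves --increments '[85,0,0,0,0,85,0,0,0,0,85,0,0,0,0,85,0,0,-20,0,85,0,0,-50,0,85,0,0,-40,0,85,0,0,0,0,85,0,0,0,0]'

```text
t: 39.7
eef_pos: [0.5743, 0.0773, 0.1005]
tool_rot: [-0.032, -0.071, 0.995, -0.062]
contact_force: [-0.4, 0.4, -0.4]
gripper_width: 0.996
```

Run:
```python
from h import *
st()
im,d=snap('side','side18'); im2,d2=snap('top','top18')
u,v=np.round(proj('side',[[.567,.062,.03]])[0]).astype(int);print(u,v)
cv2.imwrite('pics/crop19.png',cv2.resize(im[v-45:v+35,u-50:u+50],None,fx=7,fy=7,interpolation=cv2.INTER_CUBIC))
u,v=np.round(proj('top',[[.567,.062,.03]])[0]).astype(int);print(u,v)
cv2.imwrite('pics/crop19t.png',cv2.resize(im2[v-40:v+40,u-50:u+50],None,fx=7,fy=7,interpolation=cv2.INTER_CUBIC))
for n,dd in (('side',d),('top',d2)): print(disc(n,dd,(.567,.062),.004,.058,.006,.07))
```

```text
t 39.7 tcp [0.5743 0.0773 0.1005] x [-0.988  -0.1368  0.0721] y [-0.1447  0.9822 -0.1194] z [-0.0544 -0.1284 -0.9902] F [-0.411   0.3806 -0.3592] g 0.996 q [-0.6952  0.5226  0.5233  1.8416 -0.1734  0.9278  1.6019]
302 230
267 283
(array([0.5656, 0.0567, 0.0695]), 20, array([0.5572, 0.0482, 0.0038]))
(array([0.5642, 0.0637, 0.0671]), 15, array([0.5508, 0.1057, 0.0025]))
```

>>> apply_moves --increments '[85,0,0,-40,0,85,0,0,-40,0,85,0,0,0,0,85,0,-55,0,0,85,0,55,0,0,85,0,-55,0,0,85,0,55,0,0,85,0,0,0,0,85,0,0,0,0]'

```text
t: 40.92
eef_pos: [0.5717, 0.0821, 0.1684]
tool_rot: [-0.043, -0.069, 0.995, -0.066]
contact_force: [-0.0, -0.5, 0.0]
gripper_width: 0.994
```

Run:
```python
from h import *
st()
```

```text
t 40.92 tcp [0.5717 0.0821 0.1684] x [-0.9869 -0.131   0.0942] y [-0.1423  0.9818 -0.1259] z [-0.076  -0.1377 -0.9876] F [-0.0007 -0.5036  0.0111] g 0.994 q [-0.7326  0.4526  0.5585  1.7723 -0.1296  1.0868  1.5669]
```

>>> apply_moves --increments '[85,0,0,45,0,85,0,0,45,0,85,0,0,40,0,85,0,0,0,0,85,0,0,0,0,85,0,0,-45,0,85,0,0,-45,0,85,0,0,-45,0,85,0,0,0,0,85,0,0,0,0]'

```text
t: 42.18
eef_pos: [0.5746, 0.0836, 0.1797]
tool_rot: [-0.039, -0.068, 0.995, -0.065]
contact_force: [0.6, 0.5, 0.7]
gripper_width: 0.999
```

Run:
```python
from h import *
st()
```

```text
t 42.17 tcp [0.5746 0.0836 0.1797] x [-0.9875 -0.1312  0.0871] y [-0.1413  0.9823 -0.123 ] z [-0.0694 -0.1338 -0.9886] F [0.6134 0.5254 0.6845] g 0.999 q [-0.7399  0.4416  0.5678  1.76   -0.1287  1.103   1.5666]
```

>>> apply_moves --increments '[85,0,0,0,-10,85,0,0,0,-10,85,0,0,0,-10,85,0,0,0,-10,85,0,0,0,-10,85,0,0,0,-5,85,0,0,0,0,85,0,0,0,0]'

```text
t: 43.18
eef_pos: [0.5699, 0.0813, 0.1747]
tool_rot: [-0.07, -0.532, 0.843, -0.037]
contact_force: [1.1, 0.7, -0.1]
gripper_width: 0.997
```

Run:
```python
from h import *
st()
n='side';im,d=snap(n,'side19');W,uv=world(n,d)
for z0,z1 in((.01,.044),(.044,.056)):
    P=W[(np.hypot(W[:,0]-.566,W[:,1]-.06)<.03)&(W[:,2]>z0)&(W[:,2]<z1)]
    print(len(P),P.mean(0),(P.min(0)+P.max(0))/2,np.array(circ(P)))
c=(.5655,.06)
g=im.astype(float).min(2);u0,v0=np.round(proj(n,[[c[0],c[1],.048]])[0]).astype(int)
print(u0,v0);print(g[v0-5:v0+6,u0-7:u0+8].astype(int))
P=[];w=[]
for v in range(v0-8,v0+9):
    for u in range(u0-8,u0+9):
        x=ray(n,[[u,v]],.048)[0]
        if np.hypot(x[0]-c[0],x[1]-c[1])<.0165: P.append(x);w.append(g[v,u])
P=np.array(P);w=np.array(w)
for th in (150,180):
    k=w>th;ww=w[k]-th;m=(P[k]*ww[:,None]).sum(0)/ww.sum();Q=(P[k]-m)[:,:2];e,V=np.linalg.eigh((Q*ww[:,None]).T@Q)
    print(th,k.sum(),m,np.degrees(np.arctan2(V[1,1],V[0,1])))
tt([.566,.061,.018])
```

```text
t 43.17 tcp [0.5699 0.0813 0.1747] x [-0.425  -0.8913  0.1582] y [-0.9017  0.4322  0.0125] z [-0.0795 -0.1373 -0.9873] F [ 1.1244  0.7254 -0.1255] g 0.997 q [-0.5743  0.4138  0.3401  1.7575 -0.0238  1.1042  2.4541]
77 [0.5625 0.0562 0.0271] [0.5647 0.0604 0.0267] [0.5652 0.0638 0.0145]
39 [0.5637 0.0616 0.0491] [0.5641 0.065  0.0489] [0.5644 0.0627 0.0122]
302 227
[[ 28  29  27  26  26  32  35  38  47  50  36  29  30  28  30]
 [ 30  30  29  30  44  59  75  78 145 139  72  29  30  27  26]
 [ 26  25  30  66 111 123 121 120 222 189  96  42  28  24  28]
 [ 32  28  44 105 126 129 100  72  88 116 125  78  32  26  30]
 [ 31  32  64 108 139 214 169 101 116 123 111  69  33  26  26]
 [ 40  61  73  92 186 164 125 121 119 109  76  69  88  70  50]
 [145 178 131  75  74  79  79  78  67  56  62  99 220 205 142]
 [247 239 174  86  67  62  57  55  49  49  52  95 233 244 218]
 [240 246 188  77  68  63  59  57  51  51  55  96 153 216 245]
 [225 225 164  88  68  64  59  52  50  52  55  94 236 248 244]
 [245 233 169  87  65  61  60  53  54  51  53  97 232 236 228]]
150 4 [0.5598 0.0645 0.048 ] -141.72886869114285
180 2 [0.5603 0.066  0.048 ] -138.44490171591877
shift [ -5.1179  -7.2448 192.763 ] roll None cur y dir 154.40068173110072
tip [0.5726 0.0861 0.2092] z [-0.0796 -0.1374 -0.9873]
```

Run:
```python
from h import *
p=ray('side',[[299.9,226.4],[303.45,223.6]],.048);d=p[1]-p[0];print(p,p.mean(0),np.hypot(*d[:2]),np.degrees(np.arctan2(d[1],d[0])))
```

```text
[[0.5598 0.0643 0.048 ]
 [0.5787 0.0778 0.048 ]] [0.5693 0.071  0.048 ] 0.023145859564580654 35.390219007641
```

>>> apply_moves --increments '[50,-5,-7,0,0,50,0,0,45,0,50,0,0,45,0,50,0,0,30,0,50,0,0,0,0,50,0,0,0,0]'

```text
t: 43.98
eef_pos: [0.574, 0.0678, 0.0536]
tool_rot: [-0.068, -0.531, 0.844, -0.038]
contact_force: [-0.2, -0.5, 0.4]
gripper_width: 0.583
```

Run:
```python
from h import *
st();tt([.5658,.0622,.02])
im,d=snap('side','side20')
cv2.imwrite('pics/crop20.png',cv2.resize(im[175:265,250:360],None,fx=6.5,fy=6.5,interpolation=cv2.INTER_CUBIC))
```

```text
t 43.98 tcp [0.574  0.0678 0.0536] x [-0.4274 -0.8907  0.1548] y [-0.9011  0.4336  0.0072] z [-0.0735 -0.1364 -0.9879] F [-0.2451 -0.548   0.4016] g 0.583 q [-0.5249  0.5634  0.3106  1.8466 -0.0658  0.861   2.4881]
shift [ 3.3059  4.7519 69.5958] roll None cur y dir 154.30316894001402
tip [0.5766 0.0726 0.0882] z [-0.0735 -0.1364 -0.9879]
```

>>> apply_moves --increments '[50,3,5,0,0,50,0,0,20,0,50,0,0,0,0]'

```text
t: 44.4
eef_pos: [0.5686, 0.0659, 0.0377]
tool_rot: [-0.065, -0.531, 0.844, -0.039]
contact_force: [0.8, 0.5, -1.0]
gripper_width: 0.585
```

Run:
```python
from h import *
st();tt([.5658,.0622,.02])
```

```text
t 44.4 tcp [0.5686 0.0659 0.0377] x [-0.4278 -0.8913  0.1501] y [-0.9013  0.4331  0.0031] z [-0.0678 -0.134  -0.9887] F [ 0.8467  0.483  -0.983 ] g 0.585 q [-0.521   0.5754  0.3048  1.8731 -0.0704  0.8162  2.49  ]
shift [ 1.8089  0.907  53.1646] roll None cur y dir 154.33485810653278
tip [0.571  0.0705 0.0723] z [-0.0678 -0.134  -0.9887]
```

>>> apply_moves --increments '[50,1,1,28,0,50,1,0,22,0,50,0,0,0,0]'

```text
t: 44.78
eef_pos: [0.5665, 0.0592, -0.0083]
tool_rot: [-0.061, -0.531, 0.844, -0.039]
contact_force: [-0.2, -0.8, 0.7]
gripper_width: 0.587
```

Run:
```python
from h import *
st();tt([.5658,.0622,.02])
im,d=snap('side','side21')
cv2.imwrite('pics/crop21.png',cv2.resize(im[175:265,250:360],None,fx=6.5,fy=6.5,interpolation=cv2.INTER_CUBIC))
```

```text
t 44.77 tcp [ 0.5665  0.0592 -0.0083] x [-0.4281 -0.892   0.1452] y [-0.9016  0.4325 -0.0016] z [-0.0614 -0.1316 -0.9894] F [-0.1722 -0.8336  0.6634] g 0.587 q [-0.4974  0.638   0.2862  1.902  -0.0869  0.7172  2.5052]
shift [1.7603 1.9168 6.6553] roll None cur y dir 154.37273478790246
tip [0.5687 0.0638 0.0263] z [-0.0614 -0.1316 -0.9894]
```

>>> apply_moves --increments '[50,1,1,6,0,20,0,0,0,0,20,0,0,0,0,20,0,0,0,0,20,0,0,0,0]' --squeeze 80

```text
t: 45.45
eef_pos: [0.5679, 0.0595, -0.0106]
tool_rot: [-0.058, -0.532, 0.844, -0.04]
contact_force: [0.3, 0.6, -0.1]
gripper_width: 0.367
```

Run:
```python
from h import *
st();tt([.5658,.0622,.02])
im,d=snap('side','side22')
cv2.imwrite('pics/crop22.png',cv2.resize(im[175:265,250:360],None,fx=6.5,fy=6.5,interpolation=cv2.INTER_CUBIC))
```

```text
t 45.45 tcp [ 0.5679  0.0595 -0.0106] x [-0.4283 -0.8927  0.1404] y [-0.902   0.4318 -0.0061] z [-0.0552 -0.1293 -0.9901] F [ 0.2812  0.5591 -0.0577] g 0.367 q [-0.4959  0.6401  0.2845  1.9048 -0.0885  0.7056  2.5065]
shift [2.7908 2.8368 4.4308] roll None cur y dir 154.41940617756592
tip [0.5698 0.064  0.024 ] z [-0.0552 -0.1293 -0.9901]
```

>>> apply_moves --increments '[20,3,0,-20,0,20,7,0,-50,0,20,8,0,-55,0,20,8,0,-55,0,20,0,0,0,0,20,0,0,0,0]'

```text
t: 46.25
eef_pos: [0.5666, 0.0589, 0.1823]
tool_rot: [-0.057, -0.531, 0.845, -0.04]
contact_force: [0.2, 0.6, -0.7]
gripper_width: 0.365
```

Run:
```python
from h import *
st();to([.452,.424,.17])
o,R=tool();zp=o['eef_pos'][2]+.0106+.004
for n in ('side','top'):
    im,d=snap(n,n+'23'); print(n,disc(n,d,(o['eef_pos'][:2]),zp,.058,.01))
    if n=='side':
        u,v=np.round(proj('side',[o['eef_pos']])[0]).astype(int)
        cv2.imwrite('pics/crop23.png',cv2.resize(im[v-50:v+40,u-55:u+55],None,fx=6.5,fy=6.5,interpolation=cv2.INTER_CUBIC))
        W,uv=world(n,d); k=(np.hypot(W[:,0]-o['eef_pos'][0],W[:,1]-o['eef_pos'][1])<.058)&(abs(W[:,2]-zp)<.012)
        P=W[k]; A=np.c_[P[:,:2]-P[:,:2].mean(0),np.ones(len(P))]; s=np.linalg.lstsq(A,P[:,2],rcond=None)[0]; print('plane slopes',s)
```

```text
t 46.25 tcp [0.5666 0.0589 0.1823] x [-0.4296 -0.8924  0.1382] y [-0.9014  0.4328 -0.0078] z [-0.0529 -0.128  -0.9904] F [ 0.1585  0.6311 -0.71  ] g 0.365 q [-0.557   0.3761  0.3548  1.7919 -0.0163  1.0753  2.4817]
shift [-278.2432  261.4381  -28.428 ] roll None cur y dir 154.35225383316646
side (array([0.5672, 0.0668, 0.0594]), 15, array([0.5561, 0.0513, 0.1986]))
plane slopes [-0.001   0.0102  0.1988]
top (array([0.5691, 0.0655, 0.0576]), 20, array([0.5517, 0.0798, 0.1977]))
```

>>> apply_moves --increments '[20,-39,37,-4,0,20,-39,37,-4,0,20,-39,37,-4,0,20,-39,37,-4,0,20,-39,37,-4,0,20,-39,37,-4,0,20,-30,28,-4,0,20,0,0,0,0,20,0,0,0,0]'

```text
t: 47.48
eef_pos: [0.448, 0.4104, 0.1557]
tool_rot: [-0.069, -0.529, 0.845, -0.043]
contact_force: [-0.1, -0.3, -1.4]
gripper_width: 0.362
```

```bash
cat > chk.py <<'E'
from h import *
import sys
def chk(zoff,tag):
    st()
    o,R=tool();zp=o['eef_pos'][2]+zoff+.004
    out=[]
    for n in ('side','top'):
        im,d=snap(n,n+tag); W,uv=world(n,d); c=o['eef_pos'][:2]+[.0016,.0071]
        x,k,m=disc(n,d,c,zp,.058,.01,.07); print(n,x,k,m); out.append(x)
        kk=(np.hypot(W[:,0]-c[0],W[:,1]-c[1])<.055)&(abs(W[:,2]-zp)<.012)
        P=W[kk]
        if len(P)>20:
            A=np.c_[P[:,:2]-P[:,:2].mean(0),np.ones(len(P))]; print('  slopes',np.linalg.lstsq(A,P[:,2],rcond=None)[0],len(P))
        u,v=np.round(proj(n,[o['eef_pos']+[0,0,.04]])[0]).astype(int)
        cv2.imwrite(f'pics/c_{n}{tag}.png',cv2.resize(im[max(0,v-40):v+40,max(0,u-50):u+50],None,fx=7,fy=7,interpolation=cv2.INTER_CUBIC))
    return o,R
E
python3 - <<'E'
from chk import *
chk(.0106,'24'); to([.448,.4194,.14])
E
```

```text
t 47.48 tcp [0.448  0.4104 0.1557] x [-0.431  -0.8876  0.1623] y [-0.8996  0.4368 -0.0002] z [-0.0707 -0.1461 -0.9867] F [-0.1203 -0.329  -1.3709] g 0.362 q [-1.0244  0.5046  0.2193  1.6443 -0.0632  1.1601  1.8959]
side [0.4485 0.4167 0.0584] 16 [0.4402 0.4032 0.1718]
  slopes [-0.0125 -0.0187  0.1721] 202
top [0.4496 0.4159 0.0576] 21 [0.4318 0.4003 0.1705]
  slopes [-0.0133 -0.0234  0.1706] 735
shift [-10.5372   3.9354  14.6589] roll None cur y dir 154.0667043476949
```

>>> apply_moves --increments '[20,-9,4,-1,0,20,0,0,0,0,20,-4,0,26,0,20,0,0,0,0,20,0,0,0,0]'

```text
t: 48.2
eef_pos: [0.4512, 0.4184, 0.1307]
tool_rot: [-0.068, -0.526, 0.846, -0.043]
contact_force: [0.4, -0.3, -1.8]
gripper_width: 0.366
```

Run:
```python
from chk import *
chk(.0106,'25')
```

```text
t 48.2 tcp [0.4512 0.4184 0.1307] x [-0.4365 -0.8854  0.1596] y [-0.897   0.442  -0.0015] z [-0.0692 -0.1438 -0.9872] F [ 0.4162 -0.2644 -1.7923] g 0.366 q [-1.0236  0.5412  0.2148  1.6466 -0.0712  1.1192  1.8895]
side [0.4515 0.4252 0.0585] 17 [0.4455 0.4114 0.147 ]
  slopes [-0.0174 -0.0082  0.1472] 202
top [0.4531 0.4237 0.0573] 21 [0.4351 0.4075 0.1453]
  slopes [ 0.0032 -0.0131  0.1454] 716
```

>>> apply_moves --increments '[20,0,3,0,0,20,0,0,0,0,20,-2,0,8,0,20,0,0,0,0]'

```text
t: 48.8
eef_pos: [0.4487, 0.4211, 0.1231]
tool_rot: [-0.067, -0.527, 0.846, -0.042]
contact_force: [0.5, 0.7, -1.2]
gripper_width: 0.364
```

Run:
```python
from chk import *
chk(.0106,'26')
```

```text
t 48.8 tcp [0.4487 0.4211 0.1231] x [-0.4362 -0.8859  0.1578] y [-0.8973  0.4415 -0.0015] z [-0.0683 -0.1422 -0.9875] F [ 0.5358  0.6541 -1.1897] g 0.364 q [-1.0271  0.5483  0.212   1.6535 -0.0732  1.1035  1.8852]
side [0.4487 0.4271 0.058 ] 14 [0.4417 0.4138 0.139 ]
  slopes [-0.0112 -0.0019  0.1395] 204
top [0.4517 0.4278 0.0577] 19 [0.4337 0.4105 0.1383]
  slopes [-0.0045 -0.0141  0.1383] 723
```

>>> apply_moves --increments '[20,-1,0,9,0,20,0,0,0,0]'

```text
t: 49.15
eef_pos: [0.449, 0.4209, 0.1141]
tool_rot: [-0.066, -0.527, 0.846, -0.042]
contact_force: [-0.6, 0.1, -2.2]
gripper_width: 0.363
```

>>> apply_moves --increments '[20,-1,0,8,0,20,0,0,0,0]'

```text
t: 49.4
eef_pos: [0.4488, 0.4205, 0.1052]
tool_rot: [-0.066, -0.527, 0.846, -0.042]
contact_force: [-0.0, -0.6, -1.4]
gripper_width: 0.364
```

Run:
```python
from chk import *
chk(.0106,'27')
```

```text
t 49.4 tcp [0.4488 0.4205 0.1052] x [-0.4366 -0.8858  0.1572] y [-0.8971  0.4419 -0.0019] z [-0.0678 -0.1419 -0.9876] F [-0.0155 -0.6413 -1.3775] g 0.364 q [-1.024   0.5672  0.2087  1.6678 -0.0766  1.0699  1.887 ]
side [0.4515 0.423  0.0759] 9 [0.4494 0.416  0.1213]
  slopes [-0.0214 -0.0072  0.1218] 198
top [0.4524 0.4336 0.0648] 17 [0.4342 0.4111 0.1206]
  slopes [-0.0028 -0.0092  0.1207] 715
```

>>> apply_moves --increments '[20,-1,0,5,0,20,0,0,0,0]'

```text
t: 49.75
eef_pos: [0.4505, 0.4221, 0.1027]
tool_rot: [-0.064, -0.527, 0.847, -0.042]
contact_force: [-0.9, -1.2, 3.2]
gripper_width: 0.363
```

>>> apply_moves --increments '[20,-1,0,5,0,20,0,0,0,0]'

```text
t: 50.0
eef_pos: [0.4521, 0.4242, 0.1023]
tool_rot: [-0.062, -0.527, 0.847, -0.041]
contact_force: [-0.4, -0.4, -0.0]
gripper_width: 0.363
```

>>> apply_moves --increments '[20,-1,0,6,0]'

```text
t: 50.12
eef_pos: [0.4539, 0.4268, 0.1002]
tool_rot: [-0.059, -0.527, 0.847, -0.039]
contact_force: [-2.8, 1.3, 32.0]
gripper_width: 0.365
```

Run:
```python
from chk import *
o,_=chk(.0106,'28'); print(o['torque'])
```

```text
t 50.12 tcp [0.4539 0.4268 0.1002] x [-0.4383 -0.8876  0.1418] y [-0.8969  0.4422 -0.0043] z [-0.0589 -0.129  -0.9899] F [-2.767  1.277 32.024] g 0.365 q [-1.0217  0.5757  0.207   1.6638 -0.0805  1.0497  1.8884]
side [0.462  0.4469 0.0698] 13 [0.4525 0.4278 0.1187]
  slopes [-0.057  -0.0899  0.1182] 155
top [0.4619 0.4386 0.0663] 19 [0.4396 0.4155 0.1172]
  slopes [-0.0663 -0.0993  0.1169] 652
[-0.4852  1.269  -0.1633]
```

>>> apply_moves --increments '[20,2,0,-18,0,20,2,0,-18,0,20,0,0,0,0,20,0,0,0,0]'

```text
t: 50.72
eef_pos: [0.4545, 0.4283, 0.1378]
tool_rot: [-0.059, -0.527, 0.847, -0.039]
contact_force: [0.7, -0.4, -1.6]
gripper_width: 0.365
```

Run:
```python
from chk import *
o,_=chk(.0106,'29'); print(o['torque'])
```

```text
t 50.73 tcp [0.4545 0.4283 0.1378] x [-0.4381 -0.8879  0.1404] y [-0.8971  0.4419 -0.0046] z [-0.058  -0.128  -0.9901] F [ 0.6961 -0.4398 -1.5683] g 0.365 q [-1.0277  0.5363  0.2142  1.6337 -0.0733  1.1176  1.8846]
side [0.4528 0.4336 0.0556] 14 [0.4463 0.4189 0.1555]
  slopes [-0.0445 -0.0797  0.1552] 164
top [0.4562 0.4313 0.0573] 20 [0.4377 0.4154 0.1542]
  slopes [-0.0395 -0.0733  0.154 ] 688
[ 0.1481 -0.0937  0.0046]
```

>>> apply_moves --increments '[20,-28,-1,-4,0,20,0,0,0,0,20,-2,0,16,0,20,0,0,0,0]' --squeeze 60

```text
t: 51.32
eef_pos: [0.4666, 0.4508, 0.1176]
tool_rot: [-0.061, -0.526, 0.847, -0.04]
contact_force: [0.1, 0.5, -1.8]
gripper_width: 0.367
```

Run:
```python
from chk import *
o,_=chk(.0106,'30'); print(o['torque'])
```

```text
t 51.33 tcp [0.4666 0.4508 0.1176] x [-0.4384 -0.8868  0.1464] y [-0.8967  0.4427 -0.0036] z [-0.0616 -0.1328 -0.9892] F [ 0.1399  0.4625 -1.7997] g 0.367 q [-1.0263  0.5992  0.2095  1.5779 -0.0838  1.1175  1.8807]
side [0.4644 0.4562 0.0558] 14 [0.4575 0.4389 0.1352]
  slopes [-0.0542 -0.0616  0.135 ] 159
top [0.4677 0.4549 0.0576] 21 [0.4511 0.4389 0.1346]
  slopes [-0.0314 -0.0725  0.1345] 715
[ 0.1363 -0.0873 -0.0138]
```

>>> apply_moves --increments '[20,-1,0,5,0,20,0,0,0,0]'

```text
t: 51.68
eef_pos: [0.4684, 0.452, 0.1159]
tool_rot: [-0.059, -0.526, 0.847, -0.04]
contact_force: [-0.2, 0.7, 0.2]
gripper_width: 0.365
```

>>> apply_moves --increments '[20,-1,0,4,0]'

```text
t: 51.8
eef_pos: [0.4687, 0.4519, 0.1142]
tool_rot: [-0.059, -0.526, 0.848, -0.04]
contact_force: [-5.3, -4.5, 17.6]
gripper_width: 0.367
```

Run:
```python
from chk import *
o,_=chk(.0106,'31'); print(o['torque'])
```

```text
t 51.8 tcp [0.4687 0.4519 0.1142] x [-0.4398 -0.8868  0.1419] y [-0.8962  0.4437 -0.0048] z [-0.0587 -0.1293 -0.9899] F [-5.3137 -4.5071 17.6374] g 0.367 q [-1.0248  0.6034  0.2094  1.5786 -0.0851  1.1081  1.8813]
side [0.4695 0.4529 0.0639] 13 [0.4612 0.4423 0.1307]
  slopes [-0.0133 -0.028   0.1313] 180
top [0.4716 0.4562 0.0594] 19 [0.4535 0.4397 0.1299]
  slopes [-0.007  -0.0283  0.1299] 706
[-0.8735  1.0637  0.0038]
```

>>> apply_moves --increments '[20,-1,0,4,0]'

```text
t: 52.02
eef_pos: [0.4688, 0.4517, 0.1137]
tool_rot: [-0.059, -0.526, 0.848, -0.039]
contact_force: [-9.9, -9.5, 27.7]
gripper_width: 0.361
```

Run:
```python
from chk import *
o,_=chk(.0106,'32'); print(o['torque'])
```

```text
t 52.02 tcp [0.4688 0.4517 0.1137] x [-0.4402 -0.8866  0.1421] y [-0.8959  0.4442 -0.0041] z [-0.0595 -0.1291 -0.9898] F [-9.8807 -9.4616 27.7479] g 0.361 q [-1.0241  0.6041  0.2093  1.5789 -0.0859  1.1075  1.8818]
side [0.4682 0.4504 0.0662] 12 [0.4623 0.4422 0.1305]
  slopes [-0.0085 -0.0004  0.1306] 186
top [0.4716 0.4561 0.0593] 20 [0.4532 0.4401 0.1293]
  slopes [-0.0129 -0.0178  0.1293] 713
[-2.0449  2.3852 -0.03  ]
```

>>> apply_moves --increments '[20,0,0,0,0,20,3,0,-22,0,20,0,0,0,0,20,26,0,4,0,20,0,0,0,0,20,0,0,0,0]' --squeeze 120

```text
t: 52.88
eef_pos: [0.4559, 0.4275, 0.1338]
tool_rot: [-0.06, -0.526, 0.848, -0.039]
contact_force: [0.2, -0.5, -1.3]
gripper_width: 0.349
```

Run:
```python
from chk import *
o,_=chk(.0106,'33'); print(o['torque'])
```

```text
t 52.88 tcp [0.4559 0.4275 0.1338] x [-0.4397 -0.8867  0.1427] y [-0.8961  0.4438 -0.0034] z [-0.0603 -0.1294 -0.9898] F [ 0.2251 -0.5214 -1.2767] g 0.349 q [-1.0244  0.5427  0.2141  1.6336 -0.0752  1.1139  1.8866]
side [0.455  0.4318 0.0562] 16 [0.4485 0.4172 0.1511]
  slopes [-0.0332 -0.0607  0.151 ] 166
top [0.4577 0.4303 0.0573] 21 [0.4405 0.4141 0.1495]
  slopes [-0.0168 -0.0516  0.1494] 711
[ 0.2181 -0.1023  0.0227]
```

>>> apply_moves --increments '[20,8,4,1,0,20,0,0,0,0,20,-1,0,9,0,20,0,0,0,0]'

```text
t: 53.48
eef_pos: [0.4482, 0.4219, 0.1237]
tool_rot: [-0.06, -0.526, 0.847, -0.039]
contact_force: [-0.6, -0.2, -1.4]
gripper_width: 0.353
```

Run:
```python
from chk import *
o,_=chk(.0106,'34'); print(o['torque'])
im=cv2.imread('pics/side34.png')
a=ray('side',[[0,0]],.1)
u,v=np.round(proj('side',[[.449,.426,.15]])[0]).astype(int)
cv2.imwrite('pics/z34.png',cv2.resize(im[v-25:v+25,u-30:u+30],None,fx=12,fy=12,interpolation=cv2.INTER_CUBIC)); print(u,v)
```

```text
t 53.48 tcp [0.4482 0.4219 0.1237] x [-0.4391 -0.8869  0.1432] y [-0.8964  0.4432 -0.0036] z [-0.0603 -0.1299 -0.9897] F [-0.6492 -0.2123 -1.3979] g 0.353 q [-1.0281  0.539   0.2117  1.6655 -0.0746  1.086   1.8832]
side [0.4484 0.4268 0.0563] 16 [0.439  0.4118 0.1407]
  slopes [-0.0321 -0.0537  0.1409] 183
top [0.4525 0.433  0.063 ] 14 [0.4324 0.4094 0.1397]
  slopes [-0.0193 -0.0514  0.1398] 698
[ 0.1711 -0.0201 -0.0262]
243 167
```

>>> apply_moves --increments '[20,-1,0,8,0,20,0,0,0,0,20,-1,0,7,0,20,0,0,0,0]'

```text
t: 54.08
eef_pos: [0.4489, 0.4222, 0.1083]
tool_rot: [-0.059, -0.526, 0.847, -0.039]
contact_force: [-0.0, 0.2, -1.9]
gripper_width: 0.35
```

Run:
```python
from chk import *
st();o,_=tool();print(o['torque'])
```

```text
t 54.08 tcp [0.4489 0.4222 0.1083] x [-0.4395 -0.887   0.1416] y [-0.8963  0.4434 -0.0041] z [-0.0592 -0.1287 -0.9899] F [-0.0207  0.1803 -1.8888] g 0.35 q [-1.0254  0.5563  0.2087  1.6761 -0.0779  1.0567  1.8849]
[ 0.1669 -0.0602  0.0415]
```

>>> apply_moves --increments '[20,-1,0,6,0]'

```text
t: 54.2
eef_pos: [0.4495, 0.4227, 0.1025]
tool_rot: [-0.059, -0.526, 0.848, -0.039]
contact_force: [-0.4, 0.5, -2.3]
gripper_width: 0.351
```

>>> apply_moves --increments '[20,-1,0,5,0]'

```text
t: 54.32
eef_pos: [0.4495, 0.4229, 0.0969]
tool_rot: [-0.059, -0.526, 0.848, -0.039]
contact_force: [-0.9, -0.3, -1.2]
gripper_width: 0.353
```

Run:
```python
from chk import *
o,_=chk(.0106,'35');print(o['torque'])
```

```text
t 54.33 tcp [0.4495 0.4229 0.0969] x [-0.4396 -0.8871  0.1407] y [-0.8963  0.4435 -0.0043] z [-0.0586 -0.128  -0.99  ] F [-0.9003 -0.2804 -1.1647] g 0.353 q [-1.0235  0.5701  0.2063  1.6824 -0.0804  1.0358  1.886 ]
side [0.4569 0.4447 0.0691] 12 [0.4496 0.4268 0.114 ]
  slopes [-0.0248 -0.0655  0.1143] 171
top [0.4539 0.435  0.0657] 16 [0.434  0.4116 0.1119]
  slopes [-0.0204 -0.0477  0.1118] 666
[ 0.2202 -0.1356  0.0066]
```

>>> apply_moves --increments '[20,-1,0,5,0]'

```text
t: 54.55
eef_pos: [0.4494, 0.423, 0.0917]
tool_rot: [-0.059, -0.526, 0.847, -0.039]
contact_force: [-1.1, -0.7, -1.1]
gripper_width: 0.355
```

>>> apply_moves --increments '[20,-1,0,5,0]'

```text
t: 54.68
eef_pos: [0.4492, 0.423, 0.0862]
tool_rot: [-0.06, -0.526, 0.847, -0.039]
contact_force: [-2.6, -1.6, 0.3]
gripper_width: 0.348
```

Run:
```python
from chk import *
o,_=chk(.0106,'36');print(o['torque'])
```

```text
t 54.67 tcp [0.4492 0.423  0.0862] x [-0.4395 -0.887   0.142 ] y [-0.8963  0.4435 -0.0037] z [-0.0597 -0.1289 -0.9899] F [-2.5878 -1.626   0.254 ] g 0.348 q [-1.0219  0.5834  0.2039  1.6879 -0.083   1.0185  1.887 ]
side [0.4517 0.4292 0.0797] 12 [0.4487 0.443  0.1024]
  slopes [-0.0435 -0.1004  0.1034] 117
top [0.4521 0.4347 0.0662] 17 [0.4344 0.4119 0.1012]
  slopes [-0.0209 -0.0464  0.1012] 669
[-0.0748  0.3131 -0.0787]
```

Sliding down over the bar; pushing on.

>>> apply_moves --increments '[20,-1,0,5,0]'

```text
t: 54.9
eef_pos: [0.449, 0.4231, 0.0809]
tool_rot: [-0.06, -0.526, 0.847, -0.039]
contact_force: [-3.2, -2.9, 22.1]
gripper_width: 0.351
```

>>> apply_moves --increments '[20,-1,0,5,0]'

```text
t: 55.02
eef_pos: [0.4496, 0.4237, 0.0802]
tool_rot: [-0.06, -0.526, 0.848, -0.039]
contact_force: [-12.7, -10.3, 52.6]
gripper_width: 0.352
```

Run:
```python
from chk import *
o,_=chk(.0106,'37');print(o['torque'])
```

```text
t 55.02 tcp [0.4496 0.4237 0.0802] x [-0.4397 -0.8868  0.1423] y [-0.8961  0.4438 -0.0028] z [-0.0606 -0.1288 -0.9898] F [-12.7064 -10.3123  52.573 ] g 0.352 q [-1.0204  0.592   0.2025  1.6889 -0.0853  1.0095  1.8881]
side [0.4525 0.4311 0.0792] 10 [0.456  0.4509 0.096 ]
  slopes [-0.0546 -0.1317  0.0969] 85
top [0.4545 0.4348 0.0658] 21 [0.4342 0.4117 0.0961]
  slopes [-0.0291 -0.0457  0.0963] 657
[-3.3333  3.5131 -0.167 ]
```

>>> apply_moves --increments '[52,0,0,0,0,52,0,0,0,0,52,0,0,0,0,52,3,0,-20,0,52,6,0,-40,0,52,7,0,-50,0,52,7,0,-50,0,52,0,0,0,0,52,0,0,0,0]'

```text
t: 56.25
eef_pos: [0.4506, 0.4243, 0.2526]
tool_rot: [-0.057, -0.526, 0.848, -0.038]
contact_force: [0.2, -0.2, 0.0]
gripper_width: 0.61
```

Run:
```python
from h import *
st()
for n in ('side','top'):
    im,d=snap(n,n+'38'); np.save(f'd_{n}38.npy',d); W,uv=world(n,d)
    k=(np.hypot(W[:,0]-.45,W[:,1]-.426)<.057)&(W[:,2]>.085)&(W[:,2]<.108)
    P=W[k];A=np.c_[P[:,:2]-[.45,.426],np.ones(len(P))]; s=np.linalg.lstsq(A,P[:,2],rcond=None)[0]; print(n,len(P),'slopes',s)
    for z0,z1 in((.11,.135),(.137,.15)):
        Q=W[(np.hypot(W[:,0]-.45,W[:,1]-.426)<.03)&(W[:,2]>z0)&(W[:,2]<z1)]
        if len(Q)>3: print(z0,len(Q),Q.mean(0),Q.max(0),(Q.min(0)+Q.max(0))/2,np.array(circ(Q)))
    u,v=np.round(proj(n,[[.45,.426,.11]])[0]).astype(int)
    cv2.imwrite(f'pics/c_{n}38.png',cv2.resize(im[max(0,v-40):v+40,max(0,u-50):u+50],None,fx=7,fy=7,interpolation=cv2.INTER_CUBIC))
```

```text
t 56.25 tcp [0.4506 0.4243 0.2526] x [-0.4409 -0.8871  0.1364] y [-0.8958  0.4444 -0.0051] z [-0.0561 -0.1245 -0.9906] F [ 0.2411 -0.2381  0.0011] g 0.61 q [-1.044   0.4251  0.2344  1.5338 -0.0541  1.3237  1.8738]
side 95 slopes [-0.0269 -0.0998  0.0998]
0.11 45 [0.4451 0.4161 0.1228] [0.4632 0.4381 0.1344] [0.4472 0.421  0.1222] [0.4463 0.4221 0.0139]
0.137 33 [0.4478 0.421  0.1415] [0.4638 0.4453 0.1497] [0.4472 0.4235 0.1434] [0.447  0.4227 0.0142]
top 1011 slopes [-0.0056  0.0028  0.0957]
0.11 67 [0.4394 0.4252 0.1251] [0.4682 0.4448 0.135 ] [0.4491 0.4266 0.1227] [0.4485 0.4263 0.0159]
0.137 93 [0.4486 0.4262 0.1407] [0.465  0.4427 0.1481] [0.4492 0.4261 0.1426] [0.4491 0.4263 0.0118]
```

Run:
```python
from h import *
for n,f in (('side','d_side38.npy'),('top','d_top38.npy'),('side','d_side.npy')):
    d=np.load(f)
    W,uv=world(n,d)
    for z0,z1 in ((.055,.08),(.08,.093)):
        Q=W[(np.hypot(W[:,0]-.392,W[:,1]+.017)<.032)&(W[:,2]>z0)&(W[:,2]<z1)]
        if len(Q)>5: print(f,z0,len(Q),(Q.min(0)+Q.max(0))/2,np.array(circ(Q)))
    # dome band
    for z0,z1 in ((.01,.03),(.03,.04),(.04,.05)):
        Q=W[(np.hypot(W[:,0]-.42,W[:,1]+.017)<.08)&(W[:,2]>z0)&(W[:,2]<z1)]
        print('  dome',z0,len(Q),(Q.min(0)+Q.max(0))/2,Q.max(0)-Q.min(0))
    # flange outline by depth z>.003? use hull
    k=(np.hypot(W[:,0]-.42,W[:,1]+.017)<.09)&(W[:,2]>.005)&(W[:,2]<.012)
    h=cv2.convexHull(uv[k].astype(np.int32))[:,0]; P=ray(n,h,.008); s=least_squares(lambda p:np.hypot(P[:,0]-p[0],P[:,1]-p[1])-p[2],[.42,-.017,.077],loss='soft_l1',f_scale=.002).x; print('  flange',s,k.sum())
im=cv2.imread('pics/top38.png');cv2.imwrite('pics/lid38.png',cv2.resize(im[275:350,265:355],None,fx=8,fy=8,interpolation=cv2.INTER_CUBIC)[:600])
tt([.392,-.017,.12],None,.04)
```

```text
d_side38.npy 0.055 125 [ 0.3905 -0.0165  0.0674] [ 0.3908 -0.0177  0.0203]
d_side38.npy 0.08 55 [ 0.391  -0.0178  0.0861] [ 0.3911 -0.017   0.0213]
  dome 0.01 311 [ 0.4202 -0.0291  0.02  ] [0.1503 0.1322 0.02  ]
  dome 0.03 228 [ 0.4206 -0.0179  0.0353] [0.1248 0.1273 0.0094]
  dome 0.04 304 [ 0.4208 -0.0172  0.0449] [0.1196 0.1227 0.0098]
  flange [ 0.4228 -0.0216  0.083 ] 180
  dome 0.01 40 [ 0.4328 -0.0789  0.0195] [0.0886 0.0239 0.019 ]
  dome 0.03 67 [ 0.428  -0.0636  0.0357] [0.0718 0.0252 0.0083]
  dome 0.04 54 [ 0.4297 -0.0616  0.0447] [0.0754 0.0271 0.0095]
  flange [ 0.4213 -0.0468  0.063 ] 60
d_side.npy 0.055 120 [ 0.3905 -0.0143  0.0675] [ 0.3906 -0.0169  0.0202]
d_side.npy 0.08 61 [ 0.3914 -0.0164  0.0848] [ 0.3906 -0.017   0.0216]
  dome 0.01 315 [ 0.4204 -0.0319  0.02  ] [0.15   0.1281 0.02  ]
  dome 0.03 241 [ 0.4206 -0.0196  0.035 ] [0.1245 0.1218 0.01  ]
  dome 0.04 301 [ 0.4212 -0.0178  0.045 ] [0.1228 0.1264 0.0098]
  flange [ 0.4214 -0.0235  0.0844] 164
shift [ 399.1847 -142.9046  229.3192] roll None cur y dir 153.60385118184854
tip [0.453  0.4292 0.2918] z [-0.0563 -0.1249 -0.9906]
```

>>> apply_moves --increments '[70,50,-18,5,0,70,50,-18,20,0,70,50,-18,20,0,70,50,-18,20,0,70,50,-18,20,0,70,50,-18,20,0,70,45,-17,20,0,70,45,-16,10,0,70,0,0,0,0,70,0,0,0,0]' --squeeze 60

```text
t: 57.6
eef_pos: [0.3881, -0.0164, 0.1624]
tool_rot: [-0.066, -0.526, 0.847, -0.038]
contact_force: [-0.1, 1.4, -0.5]
gripper_width: 0.817
```

Run:
```python
from h import *
st();tt([.392,-.017,.12],None,.04)
im,d=snap('side','side39')
cv2.imwrite('pics/crop39.png',cv2.resize(im[175:275,210:330],None,fx=6,fy=6,interpolation=cv2.INTER_CUBIC))
```

```text
t 57.6 tcp [ 0.3881 -0.0164  0.1624] x [-0.4378 -0.8861  0.1524] y [-0.8962  0.4436  0.0047] z [-0.0717 -0.1345 -0.9883] F [-0.0853  1.4219 -0.5394] g 0.817 q [-0.6486  0.0852  0.4502  2.2072  0.0991  0.9575  2.4232]
shift [-7.603  -3.9364 81.7003] roll None cur y dir 153.66774106840242
tip [ 0.391  -0.011   0.2019] z [-0.0717 -0.1345 -0.9883]
```

Run:
```python
from h import *
tt([.3907,-.0195,.09],None,.04)
```

```text
shift [ -9.4953  -4.0673 111.7693] roll None cur y dir 153.68319124958944
tip [ 0.3909 -0.011   0.2019] z [-0.0719 -0.1348 -0.9883]
```

>>> apply_moves --increments '[72,-5,-2,35,0,72,-4,-2,35,0,72,0,0,30,0,72,0,0,0,0,72,0,0,0,0]'

```text
t: 58.28
eef_pos: [0.3924, -0.0171, 0.0603]
tool_rot: [-0.064, -0.531, 0.844, -0.039]
contact_force: [-0.8, 1.0, 0.6]
gripper_width: 0.844
```

Run:
```python
from h import *
st();tt([.3907,-.0195,.058],None,.04)
im,d=snap('side','side40')
cv2.imwrite('pics/crop40.png',cv2.resize(im[175:275,210:330],None,fx=6,fy=6,interpolation=cv2.INTER_CUBIC))
```

```text
t 58.27 tcp [ 0.3924 -0.0171  0.0603] x [-0.4273 -0.8916  0.1499] y [-0.9016  0.4326  0.0027] z [-0.0673 -0.134  -0.9887] F [-0.8439  1.0055  0.5694] g 0.844 q [-0.594   0.2945  0.4298  2.2918 -0.0011  0.6711  2.5202]
shift [ 2.5495  0.4802 42.7116] roll None cur y dir 154.36792944882447
tip [ 0.3951 -0.0117  0.0998] z [-0.0673 -0.134  -0.9887]
```

>>> apply_moves --increments '[72,1,0,20,0,72,1,0,18,0,72,0,0,0,0]'

```text
t: 58.7
eef_pos: [0.3929, -0.0217, 0.0255]
tool_rot: [-0.06, -0.532, 0.844, -0.039]
contact_force: [-1.0, -0.3, -0.6]
gripper_width: 0.845
```

Run:
```python
from h import *
st();tt([.3907,-.0195,.058],None,.04)
im,d=snap('side','side41')
cv2.imwrite('pics/crop41.png',cv2.resize(im[175:275,210:330],None,fx=6,fy=6,interpolation=cv2.INTER_CUBIC))
```

```text
t 58.7 tcp [ 0.3929 -0.0217  0.0255] x [-0.4263 -0.8931  0.1433] y [-0.9026  0.4304 -0.0027] z [-0.0593 -0.1305 -0.9897] F [-1.0469 -0.2554 -0.5824] g 0.845 q [-0.5521  0.3687  0.4022  2.3163 -0.0422  0.5652  2.5645]
shift [3.6789 2.8558 7.6932] roll None cur y dir 154.50516945033374
tip [ 0.3953 -0.0164  0.0651] z [-0.0593 -0.1305 -0.9897]
```

Run:
```python
from h import *
o,R=tool()
for s in (1,-1):
    for off in (.04,.045,.05):
        p=o['eef_pos']-R[:,2]*off+s*R[:,1]*.038
        print(s,off,p,(proj('side',[p])[0]-[210,175])*6)
im,d=snap('side');W,uv=world('side',d)
for c in ((.429,-.03),(.36,-.004)):
  k=(np.hypot(W[:,0]-c[0],W[:,1]-c[1])<.018)&(W[:,2]>.03)&(W[:,2]<.14); P=W[k]; 
  for z in np.arange(.04,.13,.01):
    Q=P[abs(P[:,2]-z)<.005]
    if len(Q): print(c,'%.3f'%z,len(Q),Q.mean(0))
```

```text
1 0.04 [0.3616 0.0001 0.0654] [248.5643 407.5962]
1 0.045 [0.3619 0.0008 0.0704] [248.0701 399.6237]
1 0.05 [0.3622 0.0014 0.0753] [247.5745 391.6294]
-1 0.04 [ 0.4302 -0.0326  0.0657] [382.1602 411.8091]
-1 0.045 [ 0.4305 -0.0319  0.0706] [381.8476 403.8237]
-1 0.05 [ 0.4308 -0.0313  0.0756] [381.5341 395.8164]
(0.429, -0.03) 0.040 43 [ 0.4297 -0.0288  0.041 ]
(0.429, -0.03) 0.050 2 [ 0.4278 -0.0349  0.0458]
(0.429, -0.03) 0.060 1 [ 0.4112 -0.0275  0.0576]
(0.429, -0.03) 0.070 2 [ 0.4269 -0.0364  0.0716]
(0.429, -0.03) 0.080 11 [ 0.4287 -0.0392  0.0798]
(0.429, -0.03) 0.090 15 [ 0.431  -0.0389  0.0895]
(0.429, -0.03) 0.100 14 [ 0.4321 -0.0368  0.1001]
(0.429, -0.03) 0.110 12 [ 0.4335 -0.037   0.1103]
(0.429, -0.03) 0.120 26 [ 0.4334 -0.0337  0.1204]
(0.36, -0.004) 0.040 20 [ 0.3652 -0.0062  0.0406]
(0.36, -0.004) 0.050 1 [ 0.3691 -0.0138  0.0515]
(0.36, -0.004) 0.060 3 [ 0.3698 -0.0137  0.0595]
(0.36, -0.004) 0.070 6 [ 0.3629 -0.0044  0.0718]
(0.36, -0.004) 0.080 17 [ 0.3595 -0.0027  0.0804]
(0.36, -0.004) 0.090 14 [ 0.3554 -0.0011  0.0898]
(0.36, -0.004) 0.100 10 [ 0.354  -0.0013  0.1006]
(0.36, -0.004) 0.110 9 [ 0.3567 -0.0002  0.1086]
(0.36, -0.004) 0.120 17 [ 0.3536 -0.001   0.1195]
```

>>> apply_moves --increments '[72,3,3,8,0,72,0,0,0,0,30,0,0,0,0,30,0,0,0,0,30,0,0,0,0,30,0,0,0,0]' --squeeze 60

```text
t: 59.55
eef_pos: [0.3903, -0.0232, 0.02]
tool_rot: [-0.058, -0.532, 0.844, -0.04]
contact_force: [-0.7, 0.2, -1.1]
gripper_width: 0.512
```

Run:
```python
from h import *
st();tt([.3907,-.0195,.058],None,.037)
im,d=snap('side','side42')
cv2.imwrite('pics/crop42.png',cv2.resize(im[175:275,210:330],None,fx=6,fy=6,interpolation=cv2.INTER_CUBIC))
```

```text
t 59.55 tcp [ 0.3903 -0.0232  0.02  ] x [-0.4264 -0.8937  0.1395] y [-0.9029  0.4299 -0.0057] z [-0.0549 -0.1284 -0.9902] F [-0.6577  0.1502 -1.0856] g 0.512 q [-0.5446  0.3756  0.3973  2.328  -0.0478  0.5416  2.5718]
shift [ 1.8577  1.0241 -1.0921] roll None cur y dir 154.54100555556445
tip [ 0.3924 -0.0184  0.0567] z [-0.0549 -0.1284 -0.9902]
```

>>> apply_moves --increments '[30,0,0,0,0,30,3,0,-20,0,30,7,0,-50,0,30,8,0,-55,0,30,8,0,-55,0,30,0,0,0,0,30,0,0,0,0]' --squeeze 100

```text
t: 60.48
eef_pos: [0.388, -0.0233, 0.206]
tool_rot: [-0.059, -0.532, 0.843, -0.039]
contact_force: [-0.8, 0.1, -1.0]
gripper_width: 0.497
```

```bash
cat > lid.py <<'E'
from h import *
def lid(tag,guess,zu):
    """zu: height of lid underside. fit tube & dome"""
    for n in ('side','top'):
        im,d=snap(n,n+tag);W,uv=world(n,d)
        r=np.hypot(W[:,0]-guess[0],W[:,1]-guess[1])
        k=(r<.085)&(abs(W[:,2]-zu-.0)<.02)
        k2=(r<.085)&(W[:,2]>zu+.025)&(W[:,2]<zu+.05)
        Q=W[k2]
        if len(Q)>30: print(n,'dome',len(Q),(Q.min(0)+Q.max(0))/2,Q.max(0)-Q.min(0))
        h=cv2.convexHull(uv[k|k2].astype(np.int32))[:,0]; P=ray(n,h,zu+.002); s=least_squares(lambda p:np.hypot(P[:,0]-p[0],P[:,1]-p[1])-p[2],[*guess,.077],loss='soft_l1',f_scale=.002).x
        print(n,'flange',s,len(P))
        K=(r<.055)&(W[:,2]>zu+.033)&(W[:,2]<zu+.048); P=W[K]
        if len(P)>30:
            A=np.c_[P[:,:2]-P[:,:2].mean(0),np.ones(len(P))]; c=np.linalg.lstsq(A,P[:,2],rcond=None)[0]; res=P[:,2]-A@c; P=P[abs(res)<.003];A=np.c_[P[:,:2]-guess,np.ones(len(P))]; print('  dome top plane',np.linalg.lstsq(A,P[:,2],rcond=None)[0],len(P))
        u,v=np.round(proj(n,[[guess[0],guess[1],zu+.03]])[0]).astype(int)
        cv2.imwrite(f'pics/l_{n}{tag}.png',cv2.resize(im[max(0,v-40):v+40,max(0,u-50):u+50],None,fx=7,fy=7,interpolation=cv2.INTER_CUBIC))
E
python3 - <<'E'
from lid import *
st();o,R=tool();lid('43',o['eef_pos'][:2]+[.0317,.005],o['eef_pos'][2]-.015); to([.4185,.421,.21])
E
```

```text
t 60.48 tcp [ 0.388  -0.0233  0.206 ] x [-0.426  -0.8936  0.1413] y [-0.9029  0.4298 -0.0037] z [-0.0574 -0.1291 -0.99  ] F [-0.8185  0.0869 -0.9818] g 0.497 q [-0.6842  0.0001  0.4832  2.1675  0.1322  1.0604  2.4265]
side dome 541 [ 0.4175 -0.0196  0.2283] [0.1224 0.1187 0.0244]
side flange [0.4239 0.0001 0.0868] 21
  dome top plane [-0.0243  0.0078  0.2275] 283
top dome 859 [ 0.415  -0.0141  0.2281] [0.1208 0.1233 0.0241]
top flange [ 0.4221 -0.015   0.0772] 26
  dome top plane [-0.0025  0.0014  0.2266] 345
shift [-409.5921  163.5511  -63.9497] roll None cur y dir 154.52418134819735
```

>>> apply_moves --increments '[30,-50,20,-8,0,30,-50,20,-8,0,30,-50,20,-8,0,30,-50,20,-8,0,30,-50,20,-8,0,30,-50,20,-8,0,30,-50,20,-8,0,30,-40,16,-6,0,30,0,0,0,0,30,0,0,0,0]'

```text
t: 61.82
eef_pos: [0.4129, 0.4061, 0.1888]
tool_rot: [-0.075, -0.529, 0.844, -0.043]
contact_force: [1.4, -0.3, -1.4]
gripper_width: 0.502
```

Run:
```python
from lid import *
st();o,R=tool();lid('44',o['eef_pos'][:2]+[.031,.006],o['eef_pos'][2]-.015); to([.418,.4203,.18])
```

```text
t 61.83 tcp [0.4129 0.4061 0.1888] x [-0.4285 -0.8868  0.173 ] y [-0.8999  0.4361  0.0066] z [-0.0813 -0.1529 -0.9849] F [ 1.3653 -0.2561 -1.3619] g 0.502 q [-1.0635  0.4346  0.2163  1.6729 -0.0558  1.2137  1.8558]
side dome 319 [0.4425 0.4139 0.2114] [0.1226 0.1323 0.0246]
side flange [0.4521 0.4395 0.0951] 18
  dome top plane [-0.0471 -0.      0.2098] 117
top dome 694 [0.4392 0.4137 0.2105] [0.1219 0.1242 0.0233]
top flange [0.4453 0.4143 0.0775] 26
  dome top plane [-0.016  -0.0122  0.209 ] 243
shift [-16.4425   1.3724   6.7059] roll None cur y dir 154.1257127267531
```

>>> apply_moves --increments '[30,-13,1,-2,0,30,0,0,0,0,30,-3,0,17,0,30,0,0,0,0,30,0,0,0,0]'

```text
t: 62.55
eef_pos: [0.4186, 0.4168, 0.1709]
tool_rot: [-0.075, -0.528, 0.845, -0.043]
contact_force: [-0.6, -0.1, -1.2]
gripper_width: 0.5
```

Run:
```python
from lid import *
st();o,R=tool();lid('45',o['eef_pos'][:2]+[.0315,.008],o['eef_pos'][2]-.015)
```

```text
t 62.55 tcp [0.4186 0.4168 0.1709] x [-0.4319 -0.8853  0.1722] y [-0.8982  0.4395  0.0066] z [-0.0816 -0.1519 -0.985 ] F [-0.6205 -0.1028 -1.1912] g 0.5 q [-1.0613  0.4706  0.2132  1.6611 -0.0638  1.1896  1.8534]
side dome 319 [0.4478 0.421  0.1934] [0.123  0.1281 0.0248]
side flange [0.4578 0.4485 0.095 ] 20
  dome top plane [-0.0498 -0.0015  0.192 ] 108
top dome 660 [0.4461 0.4232 0.193 ] [0.1212 0.125  0.0241]
top flange [0.4516 0.4238 0.0778] 28
  dome top plane [-0.0211  0.011   0.1918] 195
```

>>> apply_moves --increments '[30,-2,1,0,0,30,-3,0,17,0,30,0,0,0,0,30,0,0,0,0]'

```text
t: 63.15
eef_pos: [0.4182, 0.4195, 0.1521]
tool_rot: [-0.075, -0.528, 0.845, -0.043]
contact_force: [0.6, -0.3, -1.3]
gripper_width: 0.5
```

Run:
```python
from lid import *
st();o,R=tool();lid('46',o['eef_pos'][:2]+[.0305,.007],o['eef_pos'][2]-.015)
```

```text
t 63.15 tcp [0.4182 0.4195 0.1521] x [-0.4315 -0.8855  0.1721] y [-0.8984  0.4391  0.0068] z [-0.0816 -0.1517 -0.985 ] F [ 0.6013 -0.2694 -1.2553] g 0.5 q [-1.0607  0.4921  0.2092  1.6737 -0.0682  1.1558  1.853 ]
side dome 317 [0.4472 0.4224 0.1746] [0.1242 0.1232 0.0246]
side flange [0.449  0.4383 0.1065] 19
  dome top plane [-0.0419  0.007   0.1731] 124
top dome 666 [0.4461 0.4266 0.1746] [0.1231 0.1246 0.0249]
top flange [0.4477 0.4252 0.0797] 26
  dome top plane [-0.0155  0.0103  0.1732] 195
```

>>> apply_moves --increments '[30,-1,0,6,0,30,0,0,0,0]'

```text
t: 63.5
eef_pos: [0.4182, 0.4195, 0.1459]
tool_rot: [-0.075, -0.528, 0.845, -0.043]
contact_force: [0.7, -0.0, -1.5]
gripper_width: 0.506
```

>>> apply_moves --increments '[30,-1,0,5,0,30,0,0,0,0]'

```text
t: 63.75
eef_pos: [0.419, 0.4202, 0.1426]
tool_rot: [-0.074, -0.528, 0.845, -0.042]
contact_force: [0.0, -1.2, 3.9]
gripper_width: 0.503
```

>>> apply_moves --increments '[30,-1,0,4,0]'

```text
t: 63.88
eef_pos: [0.419, 0.4205, 0.1408]
tool_rot: [-0.074, -0.527, 0.845, -0.042]
contact_force: [-11.9, -7.9, 28.0]
gripper_width: 0.499
```

Run:
```python
from lid import *
st();o,R=tool();lid('47',o['eef_pos'][:2]+[.0305,.007],o['eef_pos'][2]-.015)
```

```text
t 63.88 tcp [0.419  0.4205 0.1408] x [-0.4328 -0.8854  0.1692] y [-0.8979  0.4402  0.0065] z [-0.0802 -0.1491 -0.9856] F [-11.8763  -7.9121  28.0204] g 0.499 q [-1.0588  0.5042  0.2071  1.6822 -0.0712  1.1323  1.8535]
side dome 325 [0.4495 0.4214 0.1633] [0.1245 0.1267 0.0248]
side flange [0.4463 0.4319 0.1119] 20
  dome top plane [-0.0448 -0.006   0.1624] 124
top dome 646 [0.4458 0.4284 0.1633] [0.1183 0.1235 0.0249]
top flange [0.4493 0.4275 0.0804] 27
  dome top plane [-0.0074 -0.0048  0.1617] 190
```

>>> apply_moves --increments '[72,0,0,0,0,72,0,0,0,0,72,0,0,0,0,72,0,0,0,0,72,5,0,-30,0,72,8,0,-45,0,72,8,0,-45,0,72,0,0,0,0,72,0,0,0,0]'

```text
t: 65.1
eef_pos: [0.4192, 0.4193, 0.2643]
tool_rot: [-0.075, -0.527, 0.845, -0.043]
contact_force: [-0.3, -0.5, -0.8]
gripper_width: 0.846
```

Run:
```python
from lid import *
st();lid('48',np.array([.449,.4265]),.125)
W,uv=world('top',read_camera('top')[1])
Q=W[(np.hypot(W[:,0]-.419,W[:,1]-.427)<.04)&(W[:,2]>.185)&(W[:,2]<.215)];print('tube',len(Q),(Q.min(0)+Q.max(0))/2,np.array(circ(Q)),Q[:,2].max())
```

```text
t 65.1 tcp [0.4192 0.4193 0.2643] x [-0.4326 -0.8851  0.1717] y [-0.8979  0.4401  0.0066] z [-0.0814 -0.1513 -0.9851] F [-0.2592 -0.4719 -0.8033] g 0.846 q [-1.0732  0.3965  0.2275  1.5522 -0.0504  1.3711  1.8452]
side dome 338 [0.45   0.4244 0.1623] [0.1224 0.1316 0.0244]
side flange [0.4526 0.4361 0.1123] 19
  dome top plane [-0.0245 -0.0035  0.162 ] 133
top dome 1137 [0.4513 0.428  0.1626] [0.1277 0.1242 0.0247]
top flange [0.4506 0.4278 0.0812] 30
  dome top plane [-0.0049 -0.0054  0.161 ] 440
tube 281 [0.423  0.4274 0.1993] [0.4219 0.4274 0.0185] 0.21347454795321288
```

Run:
```python
from station import *
import cv2
for c in("side","top"):
    p,d=read_camera(c); cv2.imwrite(f"pics/final_{c}.png",p)
o=get_obs();print(o["t"],o["eef_pos"],o["contact_force"])
```

```text
65.35 [0.41916131 0.4192165  0.26396166] [-0.53466328 -0.19498092 -0.84234507]
```

View pics/final_side.png

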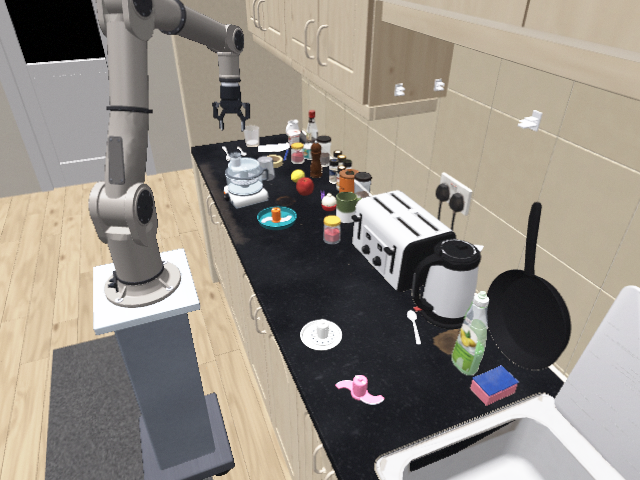

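View pics/final_top.png

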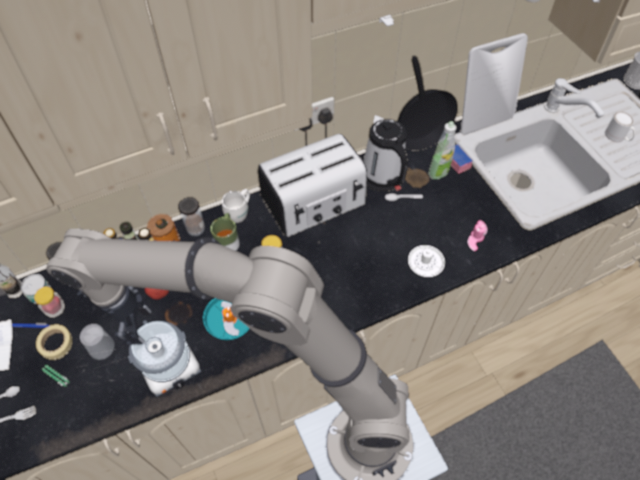

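The side picture shows the whipping disc upright in the white pot (321,333), the orange blade in the teal pot (277,214) and the lid level on the bowl (245,175). The apple (305,186), jam jar (332,229) and pink look-alike (360,387) are in place, and the gripper is clear. I am handing the job in.

```bash
python3 -c "
from station import *
print(hand_in())"
```

```text
the job is handed in; nothing more can be done
None
```

I took the stack apart, placed all four parts and handed the job in at about 65 s of the 118 s allowed. My last measurements put every part within the limits, and no verdict was reported.

| Part | Horizontal offset from target | Height and tilt |
|---|---|---|
| Whipping disc in small pot | about 2 mm | standing flat (measured early on, later only seen in pictures) |
| Chopping blade in large pot | about 4 mm | standing flat |
| Grating disc on spindle | about 1 mm | underside at about 0.092 m, level with the shoulder |
| Lid on bowl | 1–2 mm | underside at 0.125–0.126 m, rim at 0.125 m |

The apple, jam jar and pink look-alike were left alone. At the end the gripper was open and clear of everything.

**What went wrong and was mended:**
- **Blade grasp:** the first one missed, because the fingertips were about 40 mm higher than the reported tool position.
- **Tool tilt:** the tool drifted to a tilt of about 0.17 rad, so I set the grating disc down and gripped it again.
- **Spindle:** the disc first stuck on top of the bar and went home on the second try.

**Checks that disagreed or were indirect:**
- **Lid slope:** the side camera gave about −0.025 rad and the top camera about −0.005 rad. The side reading is noisy, and both are under the 0.05 limit.
- **Grating disc keying:** I inferred it from the disc sliding freely past the bar to the shoulder. I did not see the flats engaged.

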